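# Recharge the boiler's condensate neutraliser

## Task

The boiler's condensate neutraliser stands open for its yearly recharge. First shut the inlet valve (lever square across the pipe), then seat every fresh cartridge that is laid out on the worktop flat on the floor of a well of its own shape (a well holds one; wells may stay empty), close the lid and push the locking pin fully home through the hasp; only then open the valve again (lever in line with the pipe). Leave the other things on the worktop where they are.

Things in the scene. Friction and masses are not known exactly. Their poses are not given: they have to be found in the camera images.
- neutraliser: Grey plastic tub fixed to the worktop, 115 (x) x 350 (y) x 105 mm high, walls 5 mm. Origin: centre of its underside; x points away from the robot to the hinge side, y left along the tub, z up. Inside, a deck 55 mm high with four wells in a row along y. A white 32 mm inlet pipe (axis 68 mm high) with the valve leaves the left end along +y; an outlet pipe leaves the back; the hasp is mid-front.
- round_well_1 (a point): Round well in the neutraliser's deck (74 mm across); 15 mm deep. Point: the centre of the well's flat floor, 40 mm above the worktop, 15 mm below the deck; the tub's walls rise to 105 mm. Axes as the neutraliser's.
- square_well_1 (a point): Square well in the neutraliser's deck (66 x 66 mm, sides along the neutraliser's x and y); 15 mm deep. Point: the centre of the well's flat floor, 40 mm above the worktop, 15 mm below the deck; the tub's walls rise to 105 mm. Axes as the neutraliser's.
- round_well_2 (a point): Round well in the neutraliser's deck (74 mm across); 15 mm deep. Point: the centre of the well's flat floor, 40 mm above the worktop, 15 mm below the deck; the tub's walls rise to 105 mm. Axes as the neutraliser's.
- square_well_2 (a point): Square well in the neutraliser's deck (66 x 66 mm, sides along the neutraliser's x and y); 15 mm deep. Point: the centre of the well's flat floor, 40 mm above the worktop, 15 mm below the deck; the tub's walls rise to 105 mm. Axes as the neutraliser's.
- round_cartridge_1: White media cartridge: a round disc 68 mm across, 22 mm thick, with an upright grip tab on top (40 mm long along the cartridge's x, 14 mm thick along its y, rising from 22 to 52 mm above the underside). Stands upright, tab up, on the worktop at the start; may be absent. 160 g. Origin: centre of the underside; z up through the tab.
- round_cartridge_2: White media cartridge: a round disc 68 mm across, 22 mm thick, with an upright grip tab on top (40 mm long along the cartridge's x, 14 mm thick along its y, rising from 22 to 52 mm above the underside). Stands upright, tab up, on the worktop at the start; may be absent. 160 g. Origin: centre of the underside; z up through the tab.
- square_cartridge_1: White media cartridge: a square slab 60 x 60 mm, 22 mm thick, with an upright grip tab on top (40 mm long along the cartridge's x, 14 mm thick along its y, rising from 22 to 52 mm above the underside). Stands upright, tab up, on the worktop at the start; may be absent. 160 g. Origin: centre of the underside; z up through the tab.
- square_cartridge_2: White media cartridge: a square slab 60 x 60 mm, 22 mm thick, with an upright grip tab on top (40 mm long along the cartridge's x, 14 mm thick along its y, rising from 22 to 52 mm above the underside). Stands upright, tab up, on the worktop at the start; may be absent. 160 g. Origin: centre of the underside; z up through the tab.
- lid (a joint): Clear lid's angle: 0 shut, 1.57 upright, 1.95 stop. Hinge along y atop the far wall (neutraliser x = 57.5, z = 105 mm). Starts open, leaning back; brought towards the robot past upright (below 1.4) it falls shut by itself, braked, in 1 to 2 s; under 3 N at the edge. 6 mm thick, 350 mm wide. Bar handle on the outer face, 70 mm from the hinge: 14 mm thick, 70 mm long in y, 22 mm proud.
- lid_edge (a point): Middle of the lid's free front edge (topmost when open), mid-thickness, 115 mm from the hinge. Beyond it a steel hasp tongue, 10 mm wide in y and 38 mm deep (to the inner side), extends 47 mm more; the edge is bare to both sides of the tongue.
- inlet_valve (a joint): Angle of the valve lever about its upright stem: 0 open (in line with the pipe, pointing along the neutraliser's +y), 1.57 shut (across the pipe, pointing to the neutraliser's -x, towards the robot); stops at both ends. Stays where it is left; turning takes about 2 N at the grip.
- valve_stem (a point): The valve stem's axis at lever height, 115 mm above the worktop, 225 mm to the left (+y) of the neutraliser's origin. z up is the turning axis.
- lever_grip (a point): Centre of the lever's black sleeve, 60 mm from the stem axis; sleeve 60 mm long along the lever (this point's y axis, pointing outwards), 18 mm wide, 16 mm tall, centred 115 mm above the worktop, with 23 mm of air between it and the pipe.
- locking_pin: Lies on the worktop: black grip 50 mm long (pin's x), 20 x 20 mm; from its +x end, in line, a steel shank 10 mm across, round-tipped, from x = 25 to 85 mm. Origin: middle of the grip's underside; the pin's axis is at its z = +10 mm (another side may face up after a fall; pin_tip stays on the axis). 60 g.
- pin_tip (a point): Tip of the pin's shank, on its axis; 85 mm from the middle of the grip.
- hasp (a point): On the hole axis (along y), 88 mm above the worktop, 32 mm before the front wall; axes as the neutraliser's. Two fixed 8 mm cheeks, outer faces at y = -15 and +15 mm, z 68 to 106 mm over the worktop, 14 mm holes; the lid's tongue (16 mm hole) drops between them. The pin goes in along +y from the right, grip to the right; fully home the grip meets the right cheek, tip at y = 44 mm.
- iron: Bystander, not part of the job: steam iron, 220 mm tall, standing on its heel. Origin: centre of the underside.
- descaler: Bystander, not part of the job: closed white bottle, 68 mm across, 200 mm tall, upright. Origin: centre of the underside.
- grease_tub: Bystander, not part of the job: closed white tub, 60 mm across, 70 mm tall. Origin: centre of the underside.
- wrench: Bystander, not part of the job: steel wrench, 170 mm long, lying flat. Origin: centre of the underside.
- brush: Bystander, not part of the job: cleaning brush, 190 mm long, lying flat. Origin: centre of the underside.
Things that resemble listed ones, but are neither listed nor needed, are in the scene too. What is shaped like the round_cartridge_1 but purple or red is not meant.

How it is judged (in metres and radians):
On the way, in this order (a step that is already met when the one before it is completed fails the run):
1. the inlet valve is shut (value of joint inlet_valve above 1.42 rad), for 0.2 s.
2. every cartridge sits in a well of its shape, the valve still shut (((horizontal distance between round_cartridge_1 and round_well_1 below 0.006 m and z of round_cartridge_1 in the frame of round_well_1 below 0.004 m and angle between round_cartridge_1's own z axis and vertical below 0.08 rad) or (horizontal distance between round_cartridge_1 and round_well_2 below 0.006 m and z of round_cartridge_1 in the frame of round_well_2 below 0.004 m and angle between round_cartridge_1's own z axis and vertical below 0.08 rad)) and ((horizontal distance between round_cartridge_2 and round_well_1 below 0.006 m and z of round_cartridge_2 in the frame of round_well_1 below 0.004 m and angle between round_cartridge_2's own z axis and vertical below 0.08 rad) or (horizontal distance between round_cartridge_2 and round_well_2 below 0.006 m and z of round_cartridge_2 in the frame of round_well_2 below 0.004 m and angle between round_cartridge_2's own z axis and vertical below 0.08 rad)) and ((horizontal distance between square_cartridge_1 and square_well_1 below 0.006 m and z of square_cartridge_1 in the frame of square_well_1 below 0.004 m and angle between square_cartridge_1's own z axis and vertical below 0.08 rad) or (horizontal distance between square_cartridge_1 and square_well_2 below 0.006 m and z of square_cartridge_1 in the frame of square_well_2 below 0.004 m and angle between square_cartridge_1's own z axis and vertical below 0.08 rad)) and ((horizontal distance between square_cartridge_2 and square_well_1 below 0.006 m and z of square_cartridge_2 in the frame of square_well_1 below 0.004 m and angle between square_cartridge_2's own z axis and vertical below 0.08 rad) or (horizontal distance between square_cartridge_2 and square_well_2 below 0.006 m and z of square_cartridge_2 in the frame of square_well_2 below 0.004 m and angle between square_cartridge_2's own z axis and vertical below 0.08 rad)) and value of joint inlet_valve above 1.42 rad), for 0.3 s.
3. the lid is shut over the cartridges, the valve still shut (all of step 2 and value of joint lid below 0.04 rad), for 0.2 s.
4. the locking pin is through the hasp, the valve still shut (all of step 3 and y of pin_tip in the frame of hasp above 0.024 m and x of pin_tip in the frame of hasp between -0.01 and 0.01 m and z of pin_tip in the frame of hasp between -0.01 and 0.01 m and angle between the x axis of locking_pin and the y axis of neutraliser, either way round below 0.25 rad), for 0.2 s.
5. the inlet valve is open again (((horizontal distance between round_cartridge_1 and round_well_1 below 0.006 m and z of round_cartridge_1 in the frame of round_well_1 below 0.004 m and angle between round_cartridge_1's own z axis and vertical below 0.08 rad) or (horizontal distance between round_cartridge_1 and round_well_2 below 0.006 m and z of round_cartridge_1 in the frame of round_well_2 below 0.004 m and angle between round_cartridge_1's own z axis and vertical below 0.08 rad)) and ((horizontal distance between round_cartridge_2 and round_well_1 below 0.006 m and z of round_cartridge_2 in the frame of round_well_1 below 0.004 m and angle between round_cartridge_2's own z axis and vertical below 0.08 rad) or (horizontal distance between round_cartridge_2 and round_well_2 below 0.006 m and z of round_cartridge_2 in the frame of round_well_2 below 0.004 m and angle between round_cartridge_2's own z axis and vertical below 0.08 rad)) and ((horizontal distance between square_cartridge_1 and square_well_1 below 0.006 m and z of square_cartridge_1 in the frame of square_well_1 below 0.004 m and angle between square_cartridge_1's own z axis and vertical below 0.08 rad) or (horizontal distance between square_cartridge_1 and square_well_2 below 0.006 m and z of square_cartridge_1 in the frame of square_well_2 below 0.004 m and angle between square_cartridge_1's own z axis and vertical below 0.08 rad)) and ((horizontal distance between square_cartridge_2 and square_well_1 below 0.006 m and z of square_cartridge_2 in the frame of square_well_1 below 0.004 m and angle between square_cartridge_2's own z axis and vertical below 0.08 rad) or (horizontal distance between square_cartridge_2 and square_well_2 below 0.006 m and z of square_cartridge_2 in the frame of square_well_2 below 0.004 m and angle between square_cartridge_2's own z axis and vertical below 0.08 rad)) and value of joint lid below 0.04 rad and y of pin_tip in the frame of hasp above 0.024 m and x of pin_tip in the frame of hasp between -0.01 and 0.01 m and z of pin_tip in the frame of hasp between -0.01 and 0.01 m and angle between the x axis of locking_pin and the y axis of neutraliser, either way round below 0.25 rad and value of joint inlet_valve below 0.15 rad), for 0.2 s.
At the end, for the whole second after the job is handed in: Every cartridge lies in a well of its shape (centre within 6 mm, underside within 4 mm of the floor, tilt under 0.08), lid shut (under 0.04 rad), pin through the hasp (tip 24 mm or more past its middle, within 10 mm of the axis, 0.25 rad), valve open (under 0.15 rad), all at rest (all of step 5 and linear speed of each of round_cartridge_1, round_cartridge_2, square_cartridge_1, square_cartridge_2, locking_pin below 0.02 m/s); the robot touches nothing.
It fails at once if a bystander on the worktop is moved by more than 5 cm or knocked over (distance of any of iron, descaler, grease_tub, wrench, brush from where it was at the start of the episode above 0.05 m or angle between any of iron, descaler, grease_tub's own z axis and vertical above 0.6 rad).
Of round_cartridge_1, round_cartridge_2, square_cartridge_1, square_cartridge_2 only 3 to 4 are there at a start; the rules pass over those that are not, and their reading is None.
At some moment in a run one of round_cartridge_1, round_cartridge_2, square_cartridge_1, square_cartridge_2, locking_pin may be knocked a few centimetres aside while the robot is not near it.
Once in a run the grip may slacken for a moment while it holds something.
It also fails if it takes over 210 s, if anything falls off the work surface, if the arm or the gripper's body presses on something with over 40 N, if the wrist force passes 120 N, or if a joint passes its speed limit or range.

## Robot

A 7-joint arm with a two-finger parallel gripper is mounted at the origin on the work surface. World frame = base frame: x ahead of the robot, y to its left, z up, the work surface at z = 0. Lengths are in mm, angles in rad, forces in N, time in s.
With the tool pointing down it reaches from about 425 to 1025 mm from the base axis. Payload 9.4 kg.
Tool frame: the origin (TCP) lies at the very end of the fingers, on their centre line; the grasp point (between the pads) lies 19 mm behind it; z points along the fingers, y is the line along which they close (so a half turn about z gives the same grasp; the last joint's range is limited). The gripper opens to 85 mm and grips with 20 to 120 N. Pads are 22 mm wide; open, the fingers measure 114 mm over their backs; the gripper's body (76 mm by 85 mm) begins 54 mm behind the grasp point. The pads swing forward as they close: fully open they stand 13 mm farther back than shut.
Start: joints at [-1.334, 0.599, -0.003, 1.599, 0.002, 0.943, -0.08], TCP at [223.794, 689.594, 231.275] pointing down, gripper open.
Joint ranges: [-2.57, 2.57], [-0.35, 1.97], [-1.29, 1.29], [0.11, 2.56], [-1.05, 4.19], [0.11, 1.86], [-2.63, 2.63]. Speed limits (rad/s): [2.22, 2.22, 3.01, 3.01, 3.14, 3.14, 3.14].

## Interface

Orientations are given as a unit quaternion [w, x, y, z].
In Python, from cell import readout, viewer, ticket, finder gives the robot as it stands.
- The arm moves only by the tool play_rows, never from a script. Its argument "increments" is a list of rows, each a list of 6 numbers: the shift along the tool's x, y, z normalised to -1 to 1, where 1 is 0.05 m, then the turn, a rotation vector about the tool's x, y, z normalised to -1 to 1, where 1 is 2 pi rad. A call has 1 to 10 rows; each row shifts and turns the commanded pose from where the row before left it, along the tool's axes as they then stand; what a row does not reach is not made up. A row lasts 1/8 s, in which the tool goes at most 62.5 mm and 10.7 degrees, less where a joint would pass 70% of its speed; a pose out of reach is approached as far as the arm can. A call with a number of a shift or a turn outside -1 to 1 is refused whole. A call with a gripper value outside its range is refused whole. "hand" is the closure, from 0 (fully open) to 1 (shut), set as the call begins (left out, the last holds). The fingers move at their own pace and stop on an object; the grip force is fixed at half the most. Time passes only in rows, so rows that do not move let the fingers close. It gives the time, the measured TCP pose, the force, the opening and the grip force at its end, in the units of the state.
- readout.state(): the state, without advancing time (a new reading comes with each control period).
- viewer.camera(name): name is "scene" or "top"; returns a dict with "image" (420x560x3 uint8, red, green, blue), "depth" (420x560 float32, mm along the optical axis (not along the pixel's ray), 0 where there is no reading), "vfov" (degrees; the focal length in pixels is half the picture's height over the tangent of half this angle, whatever the lens; pixels are square), "cx", "cy" (the principal point, pixels), "D" ([k1, k2, p1, p2, k3] as OpenCV has them; the pictures are not rectified), "R" (3x3) and "t" (3): a world point X has camera coordinates R X + t. Camera axes: x right, y down, z forward; pixel columns grow to the right and rows downward; lengths in mm; the calibration is good to about 2 mm. A picture is of the moment at which its call begins.
- ticket.sign_off(): hands the job in; it is judged then, once.
Trained networks look in a picture, given as the dict that the camera call returned (one of the last four; its "shot" number tells which), for a name from the list of things; names that differ only in an ending like _2 or _b are one class to them, and where a whole thing is asked for, a point or a joint stands for the part that bears it (a point fixed in the world has none). Each returns a list of dicts, best first, with "p" (0 to 1); they miss things now and then, are a little off and sometimes report something else, mostly with a low value. They report only what shows in the picture. A call takes as long as a camera call. They do not tell look-alikes from the thing itself.
- finder.recognise(picture, name): "point" ([column, row] in pixels, amid what is visible of it).
- finder.landmark_of(picture, name): "point" ([column, row] in pixels: a listed point, or the origin of a listed thing).
The state is a dict: "clock": time; "joint_positions": joint angles; "dq": joint speeds; "tau": joint torques, N m; "tcp_pos": TCP position; "tool_rot": TCP orientation; "wrist_force": force on the tool from outside, world axes, zero at the start; "moment": the same for the moment, N m; "finger_gap": finger opening in mm; "grasp_force": force on a finger pad.
Only numpy, scipy, OpenCV 4.12 (cv2) and the standard library are available. Lean on these libraries where they do the work, as an engineer would, in place of code of your own. Each camera call takes 0.05 s, during which the arm holds its last target. There are 200 camera calls.

## Working session

There is one attempt and no reset: what is moved stays moved. The work goes in short steps, Python scripts to look and compute and a tool call to move; the robot and the scene stay as the last step left them, time stands still between calls to the robot, and variables do not carry over. Pictures are saved under pics/ and viewed, at most 14 in all, crops included, and the job is handed in when it is done.

Besides the shell and the picture viewer there is one more tool, called after ">>>" as name([rows], argument=value, ...), one row to a line, values as JSON. play_rows: Moves the arm, as the interface text tells. Scaled input: -1 to 1 covers 0.05 m each way for a shift and 2 pi rad each way for a turn. Its arguments: {"type":"object","properties":{"increments":{"type":"array"},"hand":{"type":"number"}},"required":["increments"]}

```bash
mkdir -p pics; ls
cat > h.py <<'E'
import numpy as np, cv2
from scipy.spatial.transform import Rotation as Rn
from cell import readout, viewer, ticket, finder
def K(c):
    f=c["image"].shape[0]/2/np.tan(np.radians(c["vfov"])/2)
    return np.array([[f,0,c["cx"]],[0,f,c["cy"]],[0,0,1.]])
def ray(c,p):
    n=cv2.undistortPoints(np.array([[p]],float),K(c),np.array(c["D"],float)).ravel()
    R=np.array(c["R"]);t=np.array(c["t"]).ravel()
    return -R.T@t, R.T@np.array([n[0],n[1],1.])
def at_z(c,p,z):
    o,d=ray(c,p); return o+d*(z-o[2])/d[2]
def at_depth(c,p):
    u,v=np.round(p).astype(int); w=c["depth"][max(v-1,0):v+2,max(u-1,0):u+2]; w=w[w>0]
    o,d=ray(c,p); return o+d*np.median(w) if len(w) else np.full(3,np.nan)
def tri(c1,p1,c2,p2):
    o1,d1=ray(c1,p1);o2,d2=ray(c2,p2);d1/=np.linalg.norm(d1);d2/=np.linalg.norm(d2)
    s=np.linalg.lstsq(np.c_[d1,-d2],o2-o1,rcond=None)[0]
    a,b=o1+d1*s[0],o2+d2*s[1]; return (a+b)/2,np.linalg.norm(a-b)
def proj(c,X):
    R=np.array(c["R"],float);t=np.array(c["t"],float).ravel()
    return cv2.projectPoints(np.atleast_2d(np.array(X,float)),cv2.Rodrigues(R)[0],t,K(c),np.array(c["D"],float))[0][:,0]
def cloud(c):
    h,w=c["depth"].shape; uv=np.stack(np.meshgrid(np.arange(w),np.arange(h)),-1).reshape(-1,1,2).astype(float)
    n=cv2.undistortPoints(uv,K(c),np.array(c["D"],float))[:,0]
    X=np.c_[n,np.ones(len(n))]*c["depth"].reshape(-1,1); R=np.array(c["R"]);t=np.array(c["t"]).ravel()
    return ((X-t)@R).reshape(h,w,3)
def save(c,n): cv2.imwrite("pics/"+n,c["image"][:,:,::-1])
E
cat > a.py <<'E'
from h import *
np.set_printoptions(precision=1,suppress=True)
cs={n:viewer.camera(n) for n in("scene","top")}
for n,c in cs.items():
    save(c,n+"0.png"); o,_=ray(c,(280,210)); print(n,o,c["vfov"],c["D"],proj(c,[[600,0,0]]))
    for nm in["round_cartridge_1","square_cartridge_1","locking_pin","pin_tip","round_well_1","square_well_1","lid_edge","lever_grip","valve_stem","hasp","neutraliser","iron","descaler","grease_tub","wrench","brush"]:
        for r in finder.landmark_of(c,nm)[:5]:
            if r["p"]>.15: print(n,nm,round(r["p"],2),np.array(r["point"]),at_depth(c,r["point"]))
print(readout.state())
E
python3 a.py
```

```text
pics
scene [955.6 367.3 962.3] 51.07091835149095 [-0.  0.  0.  0.  0.] [[285.1 260.9]]
scene round_cartridge_1 0.87 [304.4 163.8] [ 349.3 -163.3   21.1]
scene round_cartridge_1 0.78 [277.6 180.5] [ 451.1 -168.5   35.9]
scene round_cartridge_1 0.65 [256.6 104.6] [ 270.9 -435.7   21.8]
scene square_cartridge_1 0.95 [427.1 293.2] [446.9 305.5  21.3]
scene square_cartridge_1 0.93 [241.6 171.8] [ 489.4 -270.9   22.8]
scene locking_pin 0.72 [222.7 249.4] [731.5 -47.8 170.9]
scene locking_pin 0.59 [369.3 251.4] [449.  140.5  20.2]
scene locking_pin 0.38 [261.8 245. ] [621.4 -56.4  39. ]
scene locking_pin 0.16 [268.9 266.6] [651.4  -2.5  39.6]
scene pin_tip 0.86 [402.6 259.5] [400.6 209.8  -0.1]
scene pin_tip 0.66 [251.1 147.5] [ 395.  -334.1   -0.8]
scene round_well_1 0.97 [239.2 223.3] [ 615.7 -142.8   38.4]
scene round_well_1 0.67 [367.5 252.8] [454.  139.1  18.1]
scene round_well_1 0.59 [283.7 273.6] [640.6  35.2  38.7]
scene square_well_1 0.66 [261.  241.6] [616.1 -64.5  39.3]
scene square_well_1 0.65 [306.4 295.1] [644.6 109.7  38.7]
scene square_well_1 0.22 [248.5 145.8] [ 395.5 -344.
[... 2363 characters left out ...]
 [730.2 237.   47.4]
top grease_tub 0.76 [380.2 152.3] [ 675.3 -387.8   70.1]
top wrench 0.77 [372.3 246.8] [ 387.2 -361.6    8.3]
top wrench 0.62 [223.9 162.6] [653.8 101.3  40. ]
top wrench 0.52 [317.1 228.8] [ 440.  -187.    49.9]
top brush 0.59 [274.2 238.3] [416.  -55.5  17.1]
{'clock': 1.7, 'joint_positions': array([-1.3,  0.6, -0. ,  1.6,  0. ,  0.9, -0.1]), 'dq': array([ 0.,  0.,  0., -0., -0., -0., -0.]), 'tau': array([ -0. , -77.6,   1.6, -25.8,   0. ,   0. ,   0. ]), 'tcp_pos': array([223.8, 689.6, 231.3]), 'tool_rot': array([ 0. ,  0.2,  1. , -0. ]), 'wrist_force': array([-0.2, -0.3, -0. ]), 'moment': array([-0.1,  0. ,  0.1]), 'grasp_force': 0.0, 'finger_gap': 85.25507729014355}
```

View pics/scene0.png

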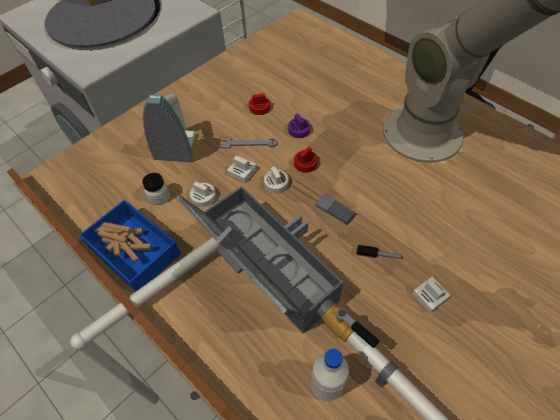

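View pics/top0.png

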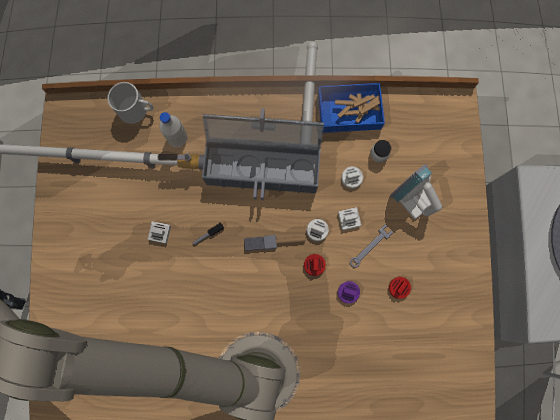

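Scene view: white squares at (240,168) and (432,293); white rounds at (276,180) and (203,193). The look-alikes are red at (306,160) and (260,103) and purple at (299,126). The pin's grip is at (369,251) with its tip near (401,257), and the lever is at (365,335). Top view agrees: squares (349,218) and (159,232), rounds (317,230) and (352,177). The screwdriver-like object near the tub at (216,229) is the only pin candidate. The brush is at (262,243) and the wrench at (372,246).

Next I measure precisely from depth.

```bash
cat > m.py <<'E'
from h import *
from scipy.optimize import minimize
np.set_printoptions(precision=1,suppress=True)
def obs():
    cs=[viewer.camera(n) for n in("scene","top")]
    return cs,[cloud(c) for c in cs]
def near(P,c,xy,r,zlo,zhi):
    m=(c["depth"]>0)&(np.hypot(P[...,0]-xy[0],P[...,1]-xy[1])<r)&(P[...,2]>zlo)&(P[...,2]<zhi)
    return P[m],c["image"][m]
def box(p):
    (cx,cy),(w,h),a=cv2.minAreaRect(p[:,:2].astype(np.float32))
    a=np.radians(a if w>=h else a+90); a=(a+np.pi/2)%np.pi-np.pi/2
    return np.array([cx,cy]),(max(w,h),min(w,h)),a
def tab(cs,Ps,xy,r=40,lo=42,hi=62):
    for c,P in zip(cs,Ps):
        p,_=near(P,c,xy,r,lo,hi)
        if len(p)<6: print("  few",len(p)); continue
        ctr,s,a=box(p); _,_,V=np.linalg.svd(p[:,:2]-p[:,:2].mean(0)); 
        b,_=near(P,c,xy,50,14,26); cb=box(b)if len(b)>5 else None
        print("  n",len(p),"mean",p.mean(0),"box",ctr,np.array(s),"yaw %.3f pca %.3f"%(a,np.arctan(V[0,1]/V[0,0])),"disc",cb and (cb[0],np.array(cb[1]),round(cb[2],3)))
E
cat > b.py <<'E'
from m import *
cs,Ps=obs()
for c,P in zip(cs,Ps):
    z=P[260:300,230:260,2] if c is cs[1] else P[60:80,330:345,2]; print("table z",z.mean(),z.std())
for nm,xy in dict(sqA=(470,-282),sqB=(430,295),rdA=(444,-190),rdB=(606,-285)).items():
    print(nm); tab(cs,Ps,xy)
print("pin")
for c,P in zip(cs,Ps):
    p,im=near(P,c,(450,140),70,12,30); print(len(p),p.mean(0),box(p)); p,_=near(P,c,(430,165),90,6,30); print(p.mean(0),box(p), p[p[:,1].argmax()])
print("lever")
for c,P in zip(cs,Ps):
    p,im=near(P,c,(655,260),90,105,135); k=im.max(1)<70; print(len(p),k.sum(),p[k].mean(0),box(p[k]))
# neutraliser height-map fit
def model(q,X):
    x0,y0,a=q[:3]; d=X-[x0,y0]; u=d[:,0]*np.cos(a)+d[:,1]*np.sin(a); v=-d[:,0]*np.sin(a)+d[:,1]*np.cos(a)
    z=np.full(len(X),55.)
    for i,yy in enumerate(q[3:7]):
        m=np.hypot(u,v-yy)<37 if i%2==0 else (abs(u)<33)&(abs(v-yy)<33); z[m]=40
    z[(abs(u)>52.5)|(abs(v)>170)]=105; z[(abs(u)>57.5)|(abs(v)>175)]=0
    return z
for sel in([0],[1],[0,1]):
    X=[]
    for i in sel:
        p,_=near(Ps[i],cs[i],(632,-17),210,-5,109); X.append(p)
    X=np.vstack(X); ax=np.array([np.cos(-.11),np.sin(-.11)]); ay=np.array([-ax[1],ax[0]])
    d=X[:,:2]-[632,-17]; X=X[(abs(d@ax)<62)&(abs(d@ay)<180)]
    cost=lambda q:np.minimum(abs(model(q,X[:,:2])-X[:,2]),12).mean()
    best=None
    for s in range(4):
        rng=np.random.default_rng(s); q0=np.array([632,-17,-.11,-125,-41,41,125])+rng.normal(0,1,7)*[4,4,.02,3,3,3,3]
        sim=np.vstack([q0]+[q0+e for e in np.diag([8,8,.04,6,6,6,6])])
        r=minimize(cost,q0,method="Nelder-Mead",options=dict(initial_simplex=sim,maxiter=1500,xatol=.01,fatol=1e-4))
        if best is None or r.fun<best.fun: best=r
    q=best.x; print(sel,len(X),best.fun,q[:2],round(q[2],4),q[3:])
E
python3 b.py
```

```text
table z 8.65810420817832 95.86844675183538
table z 2.0143295501384646 68.3711850302115
sqA
  n 84 mean [ 478.6 -286.7   48.8] box [ 476.8 -286.9] [40.7 16.1] yaw -1.381 pca -1.352 disc (array([ 477. , -287.3]), array([62.8, 61.8]), np.float64(0.214))
  n 56 mean [ 476.8 -290.6   51.9] box [ 477.5 -291.5] [38.7 14.6] yaw -1.360 pca -1.296 disc (array([ 477.8, -290.7]), array([61.1, 58.4]), np.float64(0.193))
sqB
  n 129 mean [438.5 312.3  50.1] box [437.2 312.6] [38.7 16.2] yaw 1.471 pca 1.385 disc (array([437.4, 311.9]), array([62.4, 58.2]), np.float64(-0.212))
  n 59 mean [437.1 307.1  50.3] box [437.  306.9] [38.5 13.7] yaw 1.390 pca 1.379 disc (array([438. , 307.6]), array([61.4, 60.4]), np.float64(-0.218))
rdA
  n 76 mean [ 444.  -184.7   49.6] box [ 442.8 -185.8] [40.9 14.8] yaw 1.185 pca 1.186 disc (array([ 443.3, -184.9]), array([67.9, 63.3]), np.float64(0.774))
  n 62 mean [ 442.7 -189.5   51. ] box [ 442.6 -189.8] [38.5 14.7] yaw 1.204 pca 1.212 disc (array([ 440.8, -189.4]), array([70.5, 65.9]), np.float64(-0.311))
rdB
  n 88 mean [ 609.8 -296.4   49.6] box [ 608.8 -297.6] 
[... 583 characters left out ...]
9619140625, 76.63146209716797), np.float64(-0.2725445770073467))
[434.7 153.8  13.8] (array([429.7, 165.3]), (167.62374877929688, 156.3244171142578), np.float64(-0.11285411435319759)) [400.9 243.8   7.6]
lever
546 350 [655.2 263.5 121.6] (array([653.4, 251.6]), (94.89958953857422, 19.234037399291992), np.float64(1.547610446870503))
318 120 [653.2 259.3 121.5] (array([653.6, 245.9]), (97.60076141357422, 19.164278030395508), np.float64(1.5367579322703762))
[0] 7586 4.580459451580109 [633.3 -15.2] -0.0848 [-126.5  -42.2   41.6  126.1]
[1] 5203 5.6125762670566095 [635.9 -18.6] -0.0887 [-125.2  -41.5   42.7  127.3]
[0, 1] 12789 5.183121805284505 [633.8 -16.6] -0.0862 [-125.8  -43.    42.1  126. ]
```

```bash
cat > p.py <<'E'
import sys; from h import *
def pose():
    s=readout.state(); q=np.array(s["tool_rot"]); R=Rn.from_quat(q[[1,2,3,0]]).as_matrix(); return s,np.array(s["tcp_pos"]),R
def go(target,psi=None,p=None,R=None):
    """total tool-frame shift (units) then turn (units)"""
    if p is None: s,p,R=pose()
    d=R.T@(np.array(target,float)-p)/50
    n=int(np.ceil(np.linalg.norm(d)/1.0)) or 1
    out="shift %s = %d rows of %s"%(np.round(d,3),n,np.round(d/n,3))
    Rn_=R
    if psi is not None:
        xs=np.array([np.cos(psi),np.sin(psi),0]); T=np.c_[xs,np.cross([0,0,-1],xs),[0,0,-1]]
        w=Rn.from_matrix(R.T@T).as_rotvec(); k=int(np.ceil(np.linalg.norm(w)/.18)) or 1
        out+=" | turn %s rad= %d rows of %s"%(np.round(w,3),k,np.round(w/2/np.pi/k,4)); Rn_=T
    print(out); return np.array(target,float),Rn_
def show():
    s,p,R=pose(); print("t %.1f tcp %s psi %.3f z %s j %s F %s gap %.1f"%(s["clock"],np.round(p,1),np.arctan2(R[1,0],R[0,0]),np.round(R[:,2],3),np.round(s["joint_positions"],2),np.round(s["wrist_force"],1),s["finger_gap"]))
E
python3 - <<'E'
from m import *; from p import *
cs,Ps=obs()
for c,P in zip(cs,Ps):
    p,_=near(P,c,(750,250),80,165,215); print("descaler",len(p),p.mean(0),p[:,:2].min(0),p[:,:2].max(0))
show()
T=go([656,265,231],1.52); go([656,265,100],p=T[0],R=T[1])
E
```

```text
descaler 321 [754.6 265.4 196.4] [737.2 248.9] [768.1 279.6]
descaler 112 [749.8 259.4 195. ] [736.1 245.3] [770.  275.8]
t 1.9 tcp [223.8 689.6 231.3] psi 2.828 z [ 0.  0. -1.] j [-1.3  0.6 -0.   1.6  0.   0.9 -0.1] F [ 0.4 -1.  -0.7] gap 85.4
shift [-10.8  -5.4   0. ] = 13 rows of [-0.8 -0.4  0. ] | turn [ 0.  -0.   1.3] rad= 8 rows of [ 0. -0.  0.]
shift [0.  0.  2.6] = 3 rows of [0.  0.  0.9]
```

>>> play_rows([
  [-0.774,-0.386,0,0,0,0],
  [-0.774,-0.386,0,0,0,0],
  [-0.774,-0.386,0,0,0,0],
  [-0.774,-0.386,0,0,0,0],
  [-0.774,-0.386,0,0,0,0],
  [-0.774,-0.386,0,0,0,0],
  [-0.774,-0.386,0,0,0,0],
], hand=0.6)

```text
clock: 2.78
tcp_pos: [440.7, 476.5, 231.4]
tool_rot: [0.0, 0.156, 0.988, 0.0]
wrist_force: [0.4, -0.4, -0.1]
finger_gap: 34.3
grasp_force: 0.0
```

>>> play_rows([
  [-0.774,-0.386,0,0,0,0],
  [-0.774,-0.386,0,0,0,0],
  [-0.774,-0.386,0,0,0,0],
  [-0.774,-0.386,0,0,0,0],
  [-0.774,-0.386,0,0,0,0],
  [-0.774,-0.386,0,0,0,0],
  [-0.774,-0.386,0,0,0,0],
])

```text
clock: 3.65
tcp_pos: [656.7, 264.3, 231.4]
tool_rot: [0.0, 0.156, 0.988, 0.0]
wrist_force: [0.4, 1.3, 0.0]
finger_gap: 33.9
grasp_force: 0.0
```

>>> play_rows([
  [0,0,0,0,0,0.026],
  [0,0,0,0,0,0.026],
  [0,0,0,0,0,0.026],
  [0,0,0,0,0,0.026],
  [0,0,0,0,0,0.026],
  [0,0,0,0,0,0.026],
  [0,0,0,0,0,0.026],
  [0,0,0,0,0,0.026],
  [0,0,0,0,0,0],
  [0,0,0,0,0,0],
])

```text
clock: 4.9
tcp_pos: [655.7, 265.6, 231.3]
tool_rot: [0.0, 0.723, 0.691, 0.0]
wrist_force: [-0.6, -0.3, -0.3]
finger_gap: 34.2
grasp_force: 0.0
```

```bash
sed -i 's/precision=1,/precision=3,/' m.py
cat > c.py <<'E'
from m import *; from p import *
show(); cs,Ps=obs(); s,p0,R=pose()
np.set_printoptions(precision=1,suppress=True)
for c,P in zip(cs,Ps):
    o,d=ray(c,proj(c,[p0])[0])
    for lo,hi in((-5,15),(15,40),(40,70),(70,110),(110,170)):
        p,_=near(P,c,p0,90,p0[2]+lo,p0[2]+hi); print(lo,hi,len(p), len(p) and (p.mean(0)-p0,(p-p0).min(0),(p-p0).max(0)))
save(cs[0],"s1.png")
E
python3 c.py
```

```text
t 4.9 tcp [655.7 265.6 231.3] psi 1.525 z [ 0. -0. -1.] j [-0.69  0.6   0.37  1.66 -0.26  0.93 -0.27] F [-0.6 -0.3 -0.3] gap 34.2
-5 15 23 (array([-0.5, 10.9,  8.7]), array([-22.8,   6.7,   1.9]), array([23.2, 13.9, 14.8]))
15 40 15 (array([ 7.3, 10.7, 23. ]), array([-19. ,   7.2,  15.9]), array([30.3, 14.2, 38.6]))
40 70 116 (array([29.5,  7.2, 57.3]), array([ 14.2, -15.1,  42.5]), array([52.4, 17.8, 70. ]))
70 110 385 (array([46.9,  3.4, 97. ]), array([ 13.5, -17. ,  70.2]), array([ 66.9,  20.5, 110. ]))
110 170 748 (array([ 30.1,   9.6, 146.7]), array([ -4.6, -31.8, 110.1]), array([ 42. ,  39.3, 169.9]))
-5 15 9 (array([-9.5, -7.3,  8.1]), array([-29.2, -11.1,   2. ]), array([20.2, -2.8, 12. ]))
15 40 19 (array([ -3.3, -11.2,  23.6]), array([-31.8, -15.6,  15.1]), array([23.3, -5.5, 38.9]))
40 70 57 (array([-23.7,  -7.7,  57.6]), array([-52.2, -18.9,  40. ]), array([56.2,  6.6, 69.9]))
70 110 150 (array([-28. ,  -7.5,  95.3]), array([-65.4, -21.4,  70.4]), array([ 66.1,   9.7, 108.9]))
110 170 159 (array([-21.8, -23.7, 145.5]), array([-43.4, -40.5, 110.1]), array([ 20.3,   4.7, 169.3]))
```

>>> play_rows([
  [0,0,0.873,0,0,0],
  [0,0,0.873,0,0,0],
  [0,0,0.873,0,0,0],
  [0,0,0,0,0,0],
], hand=0.64)

```text
clock: 5.5
tcp_pos: [653.8, 264.6, 97.3]
tool_rot: [-0.001, 0.724, 0.69, -0.003]
wrist_force: [-0.1, -0.9, 0.2]
finger_gap: 30.8
grasp_force: 0.0
```

>>> play_rows([
  [-0.018,-0.208,0,0,0,-0.0278],
  [-0.018,-0.208,0,0,0,-0.0278],
  [-0.018,-0.208,0,0,0,-0.0278],
  [-0.018,-0.208,0,0,0,-0.0278],
  [-0.018,-0.208,0,0,0,-0.0278],
  [-0.018,-0.208,0,0,0,-0.0278],
  [-0.018,-0.208,0,0,0,-0.0278],
  [-0.018,-0.208,0,0,0,-0.0278],
  [-0.018,-0.208,0,0,0,-0.0278],
  [0,0,0,0,0,0],
])

```text
clock: 6.75
tcp_pos: [594.4, 207.8, 102.6]
tool_rot: [0.002, 0.026, 1.0, 0.0]
wrist_force: [-0.3, 0.7, -0.5]
finger_gap: 30.7
grasp_force: 0.0
```

```bash
cat > lev.py <<'E'
from m import *; from p import *
np.set_printoptions(precision=2,suppress=True); show(); cs,Ps=obs()
S=np.array([654.1,207.1])
for c,P in zip(cs,Ps):
    p,im=near(P,c,S,105,108,128); k=(im.max(1)<70)&(np.hypot(*(p[:,:2]-S).T)>25); m=p[k].mean(0); d=m[:2]-S
    print(k.sum(),m,"lever angle",np.arctan2(d[1],d[0])-1.484, "box",box(p[k]))
save(cs[0],"s2.png"); save(cs[1],"t2.png")
E
python3 lev.py
```

```text
t 6.8 tcp [594.4 207.8 102.6] psi 3.091 z [ 0.  0. -1.] j [-0.33  0.65 -0.14  1.92  0.16  0.58  0.94] F [-0.3  0.7 -0.5] gap 30.7
203 [618.18 204.59 120.61] lever angle -4.555853458819374 box (array([646.96, 176.66]), (150.92857360839844, 47.55923080444336), np.float64(-0.6146350093000503))
2 [697.44 119.54 113.87] lever angle -2.5951185133004095 box (array([697.44, 119.54]), (10.78466510772705, 0.0), np.float64(1.132295801194826))
```

>>> play_rows([
  [0,-0.04,0,0,0,0],
  [0,-0.05,0,0,0,0],
  [0,0,0,0,0,0],
  [0,0,0,0,0,0],
])

```text
clock: 7.35
tcp_pos: [593.2, 206.9, 100.8]
tool_rot: [0.001, 0.024, 1.0, 0.002]
wrist_force: [0.5, 7.4, 1.2]
finger_gap: 31.0
grasp_force: 3.4
```

>>> play_rows([
  [0,0.07,0,0,0,0],
  [0,0,-0.9,0,0,0],
  [0,0,-0.9,0,0,0],
  [0,0,-0.9,0,0,0],
  [0.8,0,0,0,0,0],
  [0.8,0,0,0,0,0],
  [0.8,0,0,0,0,0],
  [0,0,0,0,0,0],
])

```text
clock: 8.35
tcp_pos: [470.2, 213.1, 235.5]
tool_rot: [-0.001, 0.024, 1.0, -0.001]
wrist_force: [0.5, -0.2, -0.1]
finger_gap: 30.7
grasp_force: 0.0
```

```bash
python3 lev.py
python3 - <<'E'
import cv2
a=cv2.imread("pics/s2.png")[230:400,230:470]; cv2.imwrite("pics/s2c.png",cv2.resize(a,None,fx=3,fy=3,interpolation=cv2.INTER_CUBIC))
E
```

```text
t 8.3 tcp [470.2 213.1 235.5] psi 3.094 z [-0. -0. -1.] j [-0.38  0.35 -0.2   2.06  0.1   0.74  0.88] F [ 0.5 -0.2 -0.1] gap 30.7
261 [605.65 209.76 120.92] lever angle 1.602790176914012 box (array([644.69, 190.08]), (171.77438354492188, 34.278865814208984), np.float64(-0.46791773642205836))
104 [595.55 208.47 121.16] lever angle 1.6341944727685789 box (array([639.46, 183.22]), (160.65057373046875, 35.732688903808594), np.float64(-0.5225315803704769))
```

View pics/s2c.png

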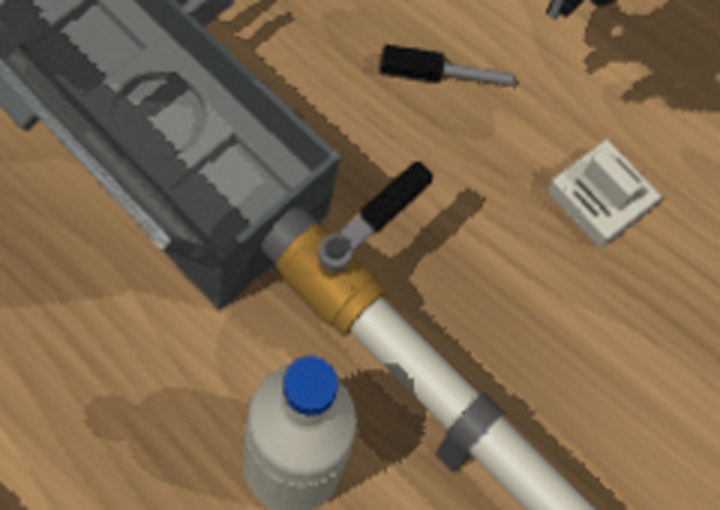

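Valve shut: in the crop the lever stands across the pipe at (395,195), the pin is clear at (410,63) to (515,80), and the white square is at (605,190).

That square is the first cartridge to take.

Run:
```python
from p import *
T=go([437.2,309.6,150],1.37); T=go([437.2,309.6,26],p=T[0],R=T[1])
```

```text
shift [0.818 1.888 1.711] = 3 rows of [0.273 0.629 0.57 ] | turn [0.000e+00 1.000e-03 1.723e+00] rad= 10 rows of [0.     0.     0.0274]
shift [0.   0.   2.48] = 3 rows of [0.    0.    0.827]
```

>>> play_rows([
  [0,0,0,0,0,0.0274],
  [0,0,0,0,0,0.0274],
  [0,0,0,0,0,0.0274],
  [0,0,0,0,0,0.0274],
  [0,0,0,0,0,0.0274],
  [0,0,0,0,0,0.0274],
  [0,0,0,0,0,0.0274],
  [0,0,0,0,0,0.0274],
  [0,0,0,0,0,0.0274],
  [0,0,0,0,0,0.0274],
], hand=0.45)

```text
clock: 9.7
tcp_pos: [474.3, 213.2, 235.2]
tool_rot: [0.0, 0.776, 0.631, 0.0]
wrist_force: [0.2, -0.1, -0.7]
finger_gap: 46.9
grasp_force: 0.0
```

Run:
```python
from m import *; from p import *
show(); cs,Ps=obs(); tab(cs,Ps,(437,310))
T=go([437.2,309.6,150],1.37)
```

```text
t 9.7 tcp [474.3 213.2 235.2] psi 1.365 z [ 0.001 -0.001 -1.   ] j [-0.72  0.36  0.26  2.07 -0.13  0.73 -0.59] F [ 0.2 -0.1 -0.7] gap 46.9
  n 128 mean [438.554 312.705  50.236] box [436.777 312.771] [39.088 16.201] yaw 1.408 pca 1.345 disc (array([437.096, 311.785]), array([61.853, 60.196]), np.float64(-0.169))
  few 0
shift [ 1.738 -1.11   1.701] = 3 rows of [ 0.579 -0.37   0.567] | turn [ 0.001  0.001 -0.001] rad= 1 rows of [ 0.  0. -0.]
```

>>> play_rows([
  [0.58,-0.37,0.567,0,0,0],
  [0.58,-0.37,0.567,0,0,0],
  [0.58,-0.37,0.567,0,0,0],
  [0,0,0,0,0,0],
  [0,0,0.9,0,0,0],
  [0,0,0.9,0,0,0],
  [0,0,0.4,0,0,0],
  [0,0,0.28,0,0,0],
  [0,0,0,0,0,0],
  [0,0,0,0,0,0],
])

```text
clock: 11.05
tcp_pos: [436.5, 309.8, 27.2]
tool_rot: [0.0, 0.774, 0.633, 0.001]
wrist_force: [0.9, 0.4, 0.7]
finger_gap: 47.0
grasp_force: 0.0
```

>>> play_rows([
  [0,0,0,0,0,0],
  [0,0,0,0,0,0],
  [0,0,0,0,0,0],
  [0,0,0,0,0,0],
], hand=1)

```text
clock: 11.55
tcp_pos: [436.2, 310.1, 27.2]
tool_rot: [-0.0, 0.774, 0.633, 0.001]
wrist_force: [-0.4, -0.3, 6.8]
finger_gap: 12.7
grasp_force: 59.4
```

>>> play_rows([
  [0,0,-0.92,0,0,0],
  [0,0,-0.92,0,0,0],
  [0,0,-0.92,0,0,0],
  [0,0,0,0,0,0],
  [0,0,0,0,0,0],
])

```text
clock: 12.18
tcp_pos: [435.3, 309.6, 164.0]
tool_rot: [-0.0, 0.774, 0.633, -0.0]
wrist_force: [-0.7, -0.4, -3.0]
finger_gap: 12.4
grasp_force: 64.0
```

Run:
```python
from m import *; from p import *
show(); cs,Ps=obs(); s,p0,R=pose()
tab(cs[:1],Ps[:1],p0,45,100,170)
np.set_printoptions(precision=2,suppress=True)
for c,P in zip(cs,Ps):
    p,_=near(P,c,p0,50,153,168); print(len(p),box(p) if len(p)>5 else 0)
T=go([645.6,108.6,165],1.484)
```

```text
t 12.2 tcp [435.3 309.6 164. ] psi 1.372 z [-0. -0. -1.] j [-0.88  0.47  0.22  2.11 -0.19  0.58 -0.72] F [-0.7 -0.4 -3. ] gap 12.4
  n 574 mean [450.522 315.055 155.359] box [435.981 311.671] [61.605 58.574] yaw -0.209 pca -1.086 disc None
429 (array([435.95, 311.71]), (61.587440490722656, 58.566890716552734), np.float64(-0.21391681666396067))
156 (array([433.99, 296.4 ]), (59.823123931884766, 35.19053649902344), np.float64(-0.20047504369400393))
shift [-3.1   4.92 -0.04] = 6 rows of [-0.52  0.82 -0.01] | turn [-0.    0.   -0.11] rad= 1 rows of [-0.    0.   -0.02]
```

>>> play_rows([
  [-0.518,0.82,0,0,0,0],
  [-0.518,0.82,0,0,0,0],
  [-0.518,0.82,0,0,0,0],
  [-0.518,0.82,0,0,0,0],
  [-0.518,0.82,0,0,0,0],
  [-0.518,0.82,0,0,0,0],
  [0,0,0,0,0,-0.018],
  [0,0,0,0,0,0],
  [0,0,0,0,0,0],
])

```text
clock: 13.4
tcp_pos: [645.4, 109.2, 163.2]
tool_rot: [-0.001, 0.737, 0.675, -0.001]
wrist_force: [0.1, 0.7, -3.1]
finger_gap: 12.6
grasp_force: 64.3
```

```bash
cat > w.py <<'E'
# held cartridge vs. neutraliser in each camera: disc/slab top at z0, bounds
from m import *; from p import *
np.set_printoptions(precision=2,suppress=True)
show(); cs,Ps=obs(); s,p0,R=pose(); zt=p0[2]-27+22
for c,P in zip(cs,Ps):
    p,_=near(P,c,p0,50,zt-4,zt+5); print(len(p),box(p) if len(p)>5 else 0)
save(cs[0],"s3.png"); save(cs[1],"t3.png")
E
python3 w.py; python3 -c "
import cv2
a=cv2.imread('pics/s3.png')[180:360,180:420]; b=cv2.imread('pics/t3.png')[90:230,140:330]
cv2.imwrite('pics/c3.png',cv2.hconcat([cv2.resize(a,(400,300)),cv2.resize(b,(400,300))]))"
```

```text
t 13.4 tcp [645.4 109.2 163.2] psi 1.483 z [-0.  0. -1.] j [-0.36  0.6   0.17  1.84 -0.14  0.72 -0.21] F [ 0.1  0.7 -3.1] gap 12.6
353 (array([647.27, 116.96]), (60.72169876098633, 49.14955139160156), np.float64(-0.09006344753457185))
91 (array([643.27,  91.29]), (57.05711364746094, 26.08407974243164), np.float64(-0.12883800774168996))
```

View pics/c3.png

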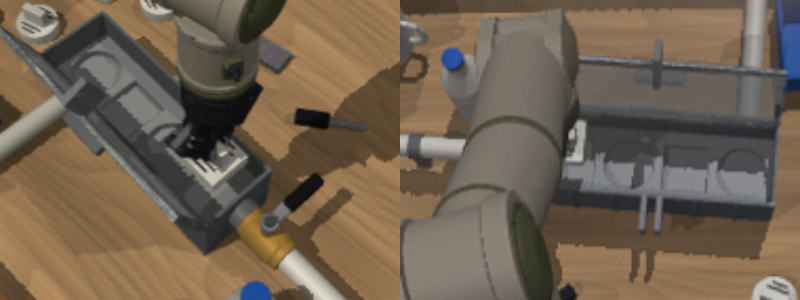

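The scene crop shows the slab held over the left square well at about (215,165). The top view is mostly hidden by the arm. The two cameras differ by 3 mm in the tub's x, so I refine with the rim strips alone.

```bash
cat > r.py <<'E'
from m import *
np.set_printoptions(precision=2,suppress=True)
cs,Ps=obs(); a=-.087; ax=np.array([np.cos(a),np.sin(a)]); ay=np.array([-ax[1],ax[0]]); N=np.array([634.6,-16.9])
for n,c,P in zip("st",cs,Ps):
    z=P[...,2]; d=P[...,:2]-N; u=d@ax; v=d@ay; ok=(c["depth"]>0)
    m=ok&(abs(u+55)<9)&(abs(v)<165)&(abs(v)>25)&(z>101)&(z<110); k=np.polyfit(v[m],u[m],1); print(n,"front",m.sum(),"u mean",u[m].mean(),"slope",k[0],"pct",np.percentile(u[m],[5,50,95]),"z",np.median(z[m]))
    for s in(-1,1):
        m=ok&(abs(v-s*172.5)<9)&(abs(u)<48)&(z>101)&(z<110); print(n,"end",s,m.sum(),"v",v[m].mean() if m.any() else None)
    m=ok&(abs(u-55)<9)&(abs(v)<165)&(z>101)&(z<106); print(n,"back",m.sum(),u[m].mean() if m.any() else None)
    # well floors
    for y in(-126,-42,42,126):
        m=ok&(abs(u)<48)&(abs(v-y)<41)&(z<47.5)&(z>30)
        if m.sum()>20: print("  floor",y,m.sum(),"u[5,95]",np.percentile(u[m],[1,99]),"v",np.percentile(v[m],[1,99]),"z",np.median(z[m]))
    m=ok&(abs(u)<50)&(abs(v)<168)&(z<70)&(z>48); print("  deck u",np.percentile(u[m],[1,99]),"z",np.median(z[m]))
E
python3 r.py
```

```text
s front 195 u mean -55.54631785510448 slope -0.0007846360106526341 pct [-58.52 -55.35 -52.92] z 103.91646505086098
s end -1 89 v -170.1585389417542
s end 1 120 v 174.6396357082874
s back 217 53.7609114797291
  floor -126 472 u[5,95] [-37.69  26.55] v [-161.76  -97.2 ] z 39.444616237570415
  floor -42 611 u[5,95] [-34.54  27.58] v [-74.4  -14.15] z 39.237717042533966
  floor 42 429 u[5,95] [-34.31  30.39] v [ 6.43 71.88] z 39.40069747172575
  floor 126 502 u[5,95] [-34.6   27.75] v [ 94.19 153.31] z 39.360617664846735
  deck u [-49.6  37.6] z 53.94214372159243
t front 112 u mean -55.19972087658091 slope 0.0010526932056607818 pct [-57.96 -55.31 -51.96] z 104.5337193583014
t end -1 41 v -174.02187384546178
t end 1 0 v None
t back 115 56.12634047641417
  floor -126 411 u[5,95] [-31.14  38.97] v [-162.23  -92.93] z 39.79190792813261
  floor -42 422 u[5,95] [-29.14  36.59] v [-75.67 -10.52] z 39.39179487043904
  floor 42 416 u[5,95] [-31.32  38.92] v [ 7.36 77.01] z 39.24774913231668
  floor 126 172 u[5,95] [-28.88  35.01] v [ 93.12 139.73] z 39.44210895638557
  deck u [-40.44  49.6 ] z 54.67041963253425
```

>>> play_rows([
  [0,-0.024,0.5,0,0,0],
  [0,0,0.5,0,0,0],
  [0,0,0.5,0,0,0],
  [0,0,0,0,0,0],
  [0,0,0.1,0,0,0],
  [0,0,0.1,0,0,0],
  [0,0,0,0,0,0],
])

```text
clock: 14.48
tcp_pos: [645.1, 108.8, 79.5]
tool_rot: [0.0, 0.737, 0.676, 0.0]
wrist_force: [-0.2, 0.2, -2.0]
finger_gap: 12.6
grasp_force: 64.1
```

>>> play_rows([
  [0,0,0.06,0,0,0],
  [0,0,0.06,0,0,0],
  [0,0,0.06,0,0,0],
  [0,0,0,0,0,0],
])

```text
clock: 14.98
tcp_pos: [644.8, 108.7, 70.0]
tool_rot: [-0.0, 0.737, 0.676, -0.0]
wrist_force: [0.2, 0.2, -1.7]
finger_gap: 12.8
grasp_force: 64.1
```

>>> play_rows([
  [0,0,0.05,0,0,0],
  [0,0,0,0,0,0],
  [0,0,0,0,0,0],
])

```text
clock: 15.35
tcp_pos: [645.0, 108.7, 67.8]
tool_rot: [0.0, 0.737, 0.676, 0.0]
wrist_force: [0.8, -0.0, -2.3]
finger_gap: 13.1
grasp_force: 64.1
```

>>> play_rows([
  [0,0,0,0,0,0],
  [0,0,0,0,0,0],
  [0,0,0,0,0,0],
  [0,0,-0.8,0,0,0],
  [0,0,-0.8,0,0,0],
  [0,0,-0.8,0,0,0],
  [0,0,0,0,0,0],
], hand=0.55)

```text
clock: 16.23
tcp_pos: [646.8, 108.9, 191.3]
tool_rot: [0.001, 0.737, 0.676, 0.003]
wrist_force: [-0.1, -1.1, -0.4]
finger_gap: 38.4
grasp_force: 0.0
```

Run:
```python
from m import *; from p import *
show(); T=go([442.5,-187.5,180],1.2); cs,Ps=obs(); tab(cs,Ps,(645,109),40,84,100)
for nm,xy in dict(sqA=(477,-289),rdA=(443,-187),rdB=(610,-300)).items():
    print(nm); tab(cs,Ps,xy)
```

```text
t 16.2 tcp [646.8 108.9 191.3] psi 1.484 z [ 0.006  0.001 -1.   ] j [-0.37  0.56  0.18  1.82 -0.13  0.77 -0.21] F [-0.1 -1.1 -0.4] gap 38.4
shift [-6.259 -3.559  0.193] = 8 rows of [-0.782 -0.445  0.024] | turn [ 0.005 -0.003  0.284] rad= 2 rows of [ 0.    -0.     0.023]
  n 134 mean [646.714 111.983  90.283] box [645.789 111.351] [39.388 15.16 ] yaw 1.473 pca 1.477 disc None
  n 40 mean [645.154 101.288  91.888] box [645.29  102.634] [28.112 14.365] yaw 1.515 pca -1.556 disc None
sqA
  n 82 mean [ 478.822 -286.642   49.239] box [ 477.858 -287.372] [39.026 15.855] yaw -1.461 pca -1.360 disc (array([ 476.807, -287.182]), array([62.43 , 61.763]), np.float64(0.212))
  n 61 mean [ 476.707 -290.601   51.097] box [ 477.444 -291.347] [39.661 14.255] yaw -1.338 pca -1.305 disc (array([ 477.269, -291.489]), array([60.884, 60.396]), np.float64(-1.349))
rdA
  n 60 mean [ 446.337 -181.83    49.364] box [ 444.39  -185.776] [43.086 13.389] yaw 1.244 pca 1.302 disc (array([ 448.836, -187.324]), array([64.788, 53.317]), np.float64(0.923))
  n 62 mean [ 442.61  -189.943   50.721] box [ 442.766 -189.939] [38.402 13.684] yaw 1.170 pca 1.178 disc (array([ 442.49 , -182.518]), array([81.214, 66.14 ]), np.float64(1.563))
rdB
  n 86 mean [ 609.569 -296.728   49.174] box [ 609.121 -298.482] [40.853 16.4  ] yaw -1.291 pca -1.339 disc (array([ 610.713, -296.986]), array([64.547, 64.361]), np.float64(1.308))
  n 61 mean [ 610.469 -302.26    50.563] box [ 611.849 -302.954] [36.913 16.152] yaw -1.305 pca -1.305 disc (array([ 610.983, -302.72 ]), array([65.57 , 63.238]), np.float64(-0.742))
```

>>> play_rows([
  [-0.782,-0.445,0,0,0,0],
  [-0.782,-0.445,0,0,0,0],
  [-0.782,-0.445,0,0,0,0],
  [-0.782,-0.445,0,0,0,0],
  [-0.782,-0.445,0,0,0,0],
  [-0.782,-0.445,0,0,0,0],
  [-0.782,-0.445,0,0,0,0],
  [-0.782,-0.445,0,0,0,0],
  [0,0,0,0,0,0.023],
  [0,0,0,0,0,0.023],
])

```text
clock: 17.58
tcp_pos: [439.5, -188.2, 186.8]
tool_rot: [-0.001, 0.829, 0.56, -0.001]
wrist_force: [0.5, 0.4, -0.3]
finger_gap: 38.5
grasp_force: 0.0
```

>>> play_rows([
  [0,0,0.9,0,0,0],
  [0,0,0.9,0,0,0],
  [0,0,0,0,0,0],
  [0,0,0,0,0,0],
])

```text
clock: 18.08
tcp_pos: [440.5, -187.7, 98.2]
tool_rot: [-0.0, 0.827, 0.563, -0.0]
wrist_force: [-0.3, -0.2, -0.8]
finger_gap: 38.7
grasp_force: 0.0
```

Run:
```python
from p import *
show(); T=go([442,-187.3,27],1.19)
```

```text
t 18.1 tcp [ 440.5 -187.7   98.2] psi 1.195 z [-0.001  0.    -1.   ] j [ 0.17  0.54  0.16  2.28 -0.24  0.34  0.16] F [-0.3 -0.2 -0.8] gap 38.7
shift [0.019 0.026 1.424] = 2 rows of [0.01  0.013 0.712] | turn [-0.001  0.     0.005] rad= 1 rows of [-0.0001  0.      0.0008]
```

>>> play_rows([
  [0.02,0.026,0.7,0,0,0],
  [0,0,0.5,0,0,0],
  [0,0,0.22,0,0,0],
  [0,0,0,0,0,0],
  [0,0,0,0,0,0],
])

```text
clock: 18.7
tcp_pos: [442.8, -187.3, 27.9]
tool_rot: [0.001, 0.827, 0.563, 0.0]
wrist_force: [-0.5, -0.2, 0.3]
finger_gap: 38.5
grasp_force: 0.0
```

>>> play_rows([
  [0,0,0,0,0,0],
  [0,0,0,0,0,0],
  [0,0,0,0,0,0],
  [0,0,0,0,0,0],
], hand=1)

```text
clock: 19.2
tcp_pos: [442.7, -187.2, 27.7]
tool_rot: [0.001, 0.827, 0.563, 0.0]
wrist_force: [-0.5, 0.6, 8.7]
finger_gap: 12.8
grasp_force: 58.9
```

>>> play_rows([
  [0,0,-0.92,0,0,0],
  [0,0,-0.92,0,0,0],
  [0,0,-0.96,0,0,0],
  [0,0,0,0,0,0],
  [0,0,0,0,0,0],
])

```text
clock: 19.82
tcp_pos: [442.1, -186.7, 166.6]
tool_rot: [0.0, 0.826, 0.563, 0.0]
wrist_force: [-0.5, -0.3, -1.7]
finger_gap: 12.7
grasp_force: 59.1
```

```bash
sed -i 's/^T=.*//' w.py
cat >> w.py <<'E'
import sys
if len(sys.argv)>1: go([float(v) for v in sys.argv[1:4]],float(sys.argv[4]))
E
python3 w.py 637.2 25.2 165 1.484
```

```text
t 19.8 tcp [ 442.1 -186.7  166.6] psi 1.196 z [ 0.  0. -1.] j [ 0.1   0.42  0.25  2.22 -0.2   0.52  0.13] F [-0.5 -0.3 -1.7] gap 12.7
269 (array([ 446.28, -182.76]), (64.6938705444336, 56.71574401855469), np.float64(-0.7904114975704952))
0 0
shift [5.38 2.09 0.01] = 6 rows of [0.9  0.35 0.  ] | turn [-0.   -0.   -0.29] rad= 2 rows of [-0.   -0.   -0.02]
```

>>> play_rows([
  [0.895,0.347,0,0,0,0],
  [0.895,0.347,0,0,0,0],
  [0.895,0.347,0,0,0,0],
  [0.895,0.347,0,0,0,0],
  [0.895,0.347,0,0,0,0],
  [0.895,0.347,0,0,0,0],
  [0,0,0,0,0,-0.023],
  [0,0,0,0,0,-0.023],
  [0,0,0,0,0,0],
  [0,0,0,0,0,0],
])

```text
clock: 21.18
tcp_pos: [637.1, 24.2, 165.8]
tool_rot: [-0.0, 0.738, 0.675, -0.001]
wrist_force: [0.6, 0.1, -1.4]
finger_gap: 12.7
grasp_force: 59.0
```

```bash
python3 w.py 637.2 25.2 85 1.484
```

```text
t 21.2 tcp [637.1  24.2 165.8] psi 1.481 z [-0. -0. -1.] j [-0.26  0.58  0.2   1.87 -0.17  0.71 -0.05] F [ 0.6  0.1 -1.4] gap 12.7
320 (array([640.67,  34.28]), (67.22168731689453, 48.015838623046875), np.float64(-0.29868456837091095))
87 (array([630.5 ,   0.11]), (58.8253173828125, 22.12673568725586), np.float64(-0.4111060522050245))
shift [ 0.02 -0.    1.63] = 2 rows of [ 0.01 -0.    0.81] | turn [-0.  0. -0.] rad= 1 rows of [-0.  0. -0.]
```

>>> play_rows([
  [0.02,0,0.55,0,0,0],
  [0,0,0.55,0,0,0],
  [0,0,0.5,0,0,0],
  [0,0,0,0,0,0],
  [0,0,0.1,0,0,0],
  [0,0,0.06,0,0,0],
  [0,0,0,0,0,0],
])

```text
clock: 22.15
tcp_pos: [637.9, 25.6, 79.3]
tool_rot: [0.0, 0.737, 0.676, 0.0]
wrist_force: [0.7, -0.1, -1.6]
finger_gap: 13.1
grasp_force: 58.9
```

>>> play_rows([
  [0,0,0.06,0,0,0],
  [0,0,0.06,0,0,0],
  [0,0,0,0,0,0],
])

```text
clock: 22.52
tcp_pos: [637.5, 25.5, 72.5]
tool_rot: [-0.0, 0.737, 0.676, -0.0]
wrist_force: [-0.1, -0.7, -0.4]
finger_gap: 12.7
grasp_force: 58.9
```

>>> play_rows([
  [0,0,0.06,0,0,0],
  [0,0,0.03,0,0,0],
  [0,0,0,0,0,0],
  [0,0,0,0,0,0],
])

```text
clock: 23.02
tcp_pos: [637.7, 25.5, 68.3]
tool_rot: [0.0, 0.737, 0.676, 0.0]
wrist_force: [-0.0, -0.5, -1.5]
finger_gap: 13.0
grasp_force: 58.9
```

>>> play_rows([
  [0,0,0,0,0,0],
  [0,0,0,0,0,0],
  [0,0,0,0,0,0],
  [0,0,-0.8,0,0,0],
  [0,0,-0.8,0,0,0],
  [0,0,-0.8,0,0,0],
  [0,0,0,0,0,0],
], hand=0.55)

```text
clock: 23.9
tcp_pos: [639.4, 25.4, 191.6]
tool_rot: [0.002, 0.737, 0.676, 0.002]
wrist_force: [0.6, 0.6, 0.1]
finger_gap: 38.5
grasp_force: 0.0
```

```bash
cat > n.py <<'E'
from m import *; from p import *
show(); cs,Ps=obs()
for nm,xy,lo in(("w sq+",(645,109),84),("w rd+",(637,25),84),("w sq-",(630,-58),84),("w rd-",(622,-142),84),("sqA",(477,-289),42),("rdB",(610,-300),42)):
    print(nm); tab(cs,Ps,xy,40,lo,lo+16)
if len(sys.argv)>1: np.set_printoptions(precision=4); go([float(v) for v in sys.argv[1:4]],float(sys.argv[4]))
E
python3 n.py 476.5 -289 185 1.79
```

```text
t 23.9 tcp [639.4  25.4 191.6] psi 1.484 z [ 0.006  0.001 -1.   ] j [-0.27  0.55  0.21  1.85 -0.16  0.75 -0.06] F [0.6 0.6 0.1] gap 38.5
w sq+
  n 126 mean [647.602 108.776  90.552] box [647.424 107.856] [39.822 14.072] yaw 1.486 pca 1.459 disc None
  few 0
w rd+
  n 118 mean [638.865  26.922  90.325] box [638.225  26.357] [40.906 15.227] yaw 1.469 pca 1.457 disc None
  n 31 mean [637.678  12.157  90.966] box [638.493  12.515] [18.959 14.698] yaw 1.565 pca -1.477 disc None
w sq-
  few 0
  few 0
w rd-
  few 0
  few 0
sqA
  n 79 mean [ 478.184 -286.435   49.157] box [ 477.544 -287.381] [39.144 16.196] yaw -1.402 pca -1.337 disc (array([ 477.843, -287.337]), array([62.125, 61.189]), np.float64(0.222))
  n 57 mean [ 476.787 -290.219   50.9  ] box [ 476.92  -291.846] [38.85  14.702] yaw -1.323 pca -1.303 disc (array([ 480.859, -291.212]), array([67.907, 59.879]), np.float64(0.203))
rdB
  n 87 mean [ 609.568 -296.746   49.221] box [ 608.506 -297.942] [41.764 14.742] yaw -1.311 pca -1.341 disc (array([ 610.733, -297.128]), array([64.836, 63.784]), np.float64(-0.249))
  n 58 mean [ 610.497 -303.39    50.573] box [ 611.565 -302.681] [37.64  15.849] yaw -1.316 pca -1.289 disc (array([ 610.176, -302.887]), array([64.252, 63.825]), np.float64(-0.502))
shift [-6.547 -2.668  0.066] = 8 rows of [-0.818 -0.333  0.008] | turn [ 0.001 -0.    -0.305] rad= 2 rows of [ 0.0001 -0.     -0.0243]
```

>>> play_rows([
  [-0.818,-0.333,0,0,0,0],
  [-0.818,-0.333,0,0,0,0],
  [-0.818,-0.333,0,0,0,0],
  [-0.818,-0.333,0,0,0,0],
  [-0.818,-0.333,0,0,0,0],
  [-0.818,-0.333,0,0,0,0],
  [-0.818,-0.333,0,0,0,0],
  [-0.818,-0.333,0,0,0,0],
  [0,0,0,0,0,-0.0235],
  [0,0,0,0,0,-0.0235],
])

```text
clock: 25.25
tcp_pos: [475.6, -289.2, 186.9]
tool_rot: [-0.001, 0.628, 0.778, -0.0]
wrist_force: [0.6, 0.3, 0.9]
finger_gap: 38.5
grasp_force: 0.0
```

>>> play_rows([
  [0,0,0.9,0,0,0],
  [0,0,0.9,0,0,0],
  [0,0,0,0,0,0],
  [0,0,0,0,0,0],
])

```text
clock: 25.75
tcp_pos: [476.7, -289.1, 98.7]
tool_rot: [-0.0, 0.63, 0.777, -0.0]
wrist_force: [-0.1, 0.2, -0.6]
finger_gap: 38.1
grasp_force: 0.0
```

Run:
```python
from p import *
show(); T=go([476.5,-289,27.2],1.778)
```

```text
t 25.8 tcp [ 476.7 -289.1   98.7] psi 1.780 z [-0.001  0.    -1.   ] j [ 0.39  0.59  0.07  2.1  -0.09  0.46  0.75] F [-0.1  0.2 -0.6] gap 38.1
shift [ 0.002 -0.003  1.429] = 2 rows of [ 0.001 -0.001  0.715] | turn [-0.001 -0.     0.002] rad= 1 rows of [-0.0001 -0.      0.0003]
```

>>> play_rows([
  [0,-0.03,0.7,0,0,0],
  [0,0,0.5,0,0,0],
  [0,0,0.23,0,0,0],
  [0,0,0,0,0,0],
  [0,0,0,0,0,0],
])

```text
clock: 26.38
tcp_pos: [475.9, -289.6, 28.0]
tool_rot: [0.001, 0.63, 0.777, 0.0]
wrist_force: [0.7, -0.1, -0.2]
finger_gap: 38.8
grasp_force: 0.0
```

>>> play_rows([
  [0,0,0,0,0,0],
  [0,0,0,0,0,0],
  [0,0,0,0,0,0],
  [0,0,0,0,0,0],
], hand=1)

```text
clock: 26.88
tcp_pos: [475.7, -289.5, 27.7]
tool_rot: [0.001, 0.63, 0.777, 0.0]
wrist_force: [-0.5, -0.1, 6.3]
finger_gap: 12.7
grasp_force: 59.0
```

>>> play_rows([
  [0,0,-0.92,0,0,0],
  [0,0,-0.92,0,0,0],
  [0,0,-0.96,0,0,0],
  [0,0,0,0,0,0],
  [0,0,0,0,0,0],
])

```text
clock: 27.5
tcp_pos: [474.9, -288.9, 166.5]
tool_rot: [-0.0, 0.629, 0.777, 0.0]
wrist_force: [-0.5, -0.2, -2.1]
finger_gap: 12.7
grasp_force: 59.3
```

```bash
sed -i 's/precision=2/precision=3/' w.py; python3 w.py 629.9 -58.3 167 1.484
```

```text
t 27.5 tcp [ 474.9 -288.9  166.5] psi 1.780 z [-0.  0. -1.] j [ 0.37  0.49  0.1   2.06 -0.08  0.6   0.74] F [-0.5 -0.2 -2.1] gap 12.7
249 (array([ 476.709, -286.391]), (61.055721282958984, 59.932273864746094), np.float64(0.20474638789784105))
0 0
shift [ 3.863  3.997 -0.031] = 6 rows of [ 0.644  0.666 -0.005] | turn [-0.002 -0.001  0.296] rad= 2 rows of [-0.    -0.     0.024]
```

>>> play_rows([
  [0.644,0.666,0,0,0,0],
  [0.644,0.666,0,0,0,0],
  [0.644,0.666,0,0,0,0],
  [0.644,0.666,0,0,0,0],
  [0.644,0.666,0,0,0,0],
  [0.644,0.666,0,0,0,0],
  [0,0,0,0,0,0.0236],
  [0,0,0,0,0,0.0236],
  [0,0,0,0,0,0],
  [0,0,0,0,0,0],
])

```text
clock: 28.85
tcp_pos: [630.2, -58.9, 165.9]
tool_rot: [-0.0, 0.736, 0.677, -0.001]
wrist_force: [0.1, -0.9, -0.2]
finger_gap: 12.5
grasp_force: 59.3
```

```bash
python3 w.py 629.9 -58.3 85 1.484
```

```text
t 28.9 tcp [630.2 -58.9 165.9] psi 1.486 z [-0.002 -0.    -1.   ] j [-0.14  0.57  0.21  1.89 -0.18  0.7   0.09] F [ 0.1 -0.9 -0.2] gap 12.5
303 (array([630.804, -56.433]), (60.53961944580078, 59.38540267944336), np.float64(-0.09263899062478842))
46 (array([621.694, -82.611]), (43.81508255004883, 14.516545295715332), np.float64(-0.130193689894595))
shift [ 0.015 -0.01   1.628] = 2 rows of [ 0.007 -0.005  0.814] | turn [-0.001  0.     0.001] rad= 1 rows of [-0.  0.  0.]
```

>>> play_rows([
  [0.01,0,0.55,0,0,0],
  [0,0,0.55,0,0,0],
  [0,0,0.5,0,0,0],
  [0,0,0,0,0,0],
  [0,0,0.1,0,0,0],
  [0,0,0.06,0,0,0],
  [0,0,0,0,0,0],
])

```text
clock: 29.82
tcp_pos: [630.9, -58.3, 79.3]
tool_rot: [0.0, 0.737, 0.676, 0.0]
wrist_force: [0.6, 0.5, -1.3]
finger_gap: 13.2
grasp_force: 59.1
```

>>> play_rows([
  [0,0,0.06,0,0,0],
  [0,0,0.06,0,0,0],
  [0,0,0,0,0,0],
])

```text
clock: 30.2
tcp_pos: [630.5, -58.3, 72.5]
tool_rot: [-0.0, 0.737, 0.676, -0.0]
wrist_force: [-0.5, 0.2, -2.1]
finger_gap: 13.0
grasp_force: 59.1
```

>>> play_rows([
  [0,0,0.06,0,0,0],
  [0,0,0.03,0,0,0],
  [0,0,0,0,0,0],
  [0,0,0,0,0,0],
])

```text
clock: 30.7
tcp_pos: [630.7, -58.3, 68.3]
tool_rot: [0.0, 0.737, 0.675, 0.0]
wrist_force: [0.0, 0.1, -1.9]
finger_gap: 13.0
grasp_force: 59.1
```

>>> play_rows([
  [0,0,0,0,0,0],
  [0,0,0,0,0,0],
  [0,0,0,0,0,0],
  [0,0,-0.8,0,0,0],
  [0,0,-0.8,0,0,0],
  [0,0,-0.8,0,0,0],
  [0,0,0,0,0,0],
], hand=0.55)

```text
clock: 31.58
tcp_pos: [632.4, -58.6, 191.6]
tool_rot: [0.002, 0.737, 0.675, 0.002]
wrist_force: [1.0, -0.2, 0.0]
finger_gap: 38.3
grasp_force: 0.0
```

```bash
python3 n.py 609 -300 185 1.82
```

```text
t 31.6 tcp [632.4 -58.6 191.6] psi 1.483 z [ 0.006 -0.    -1.   ] j [-0.15  0.54  0.23  1.87 -0.17  0.75  0.09] F [ 1.  -0.2  0. ] gap 38.3
w sq+
  n 126 mean [647.485 108.492  90.268] box [646.73  108.227] [39.008 13.925] yaw 1.480 pca 1.476 disc None
  n 59 mean [646.8   104.442  90.924] box [647.475 103.558] [39.74  16.807] yaw -1.533 pca 1.520 disc None
w rd+
  n 117 mean [638.807  27.174  90.704] box [638.409  25.774] [40.517 14.494] yaw 1.463 pca 1.478 disc None
  few 0
w sq-
  n 103 mean [632.577 -55.569  90.144] box [631.76  -57.055] [41.094 13.791] yaw 1.452 pca 1.495 disc None
  n 9 mean [629.766 -77.25   91.909] box [629.4   -77.062] [13.746  3.07 ] yaw -0.009 pca -0.145 disc None
w rd-
  few 0
  few 0
sqA
  few 0
  few 0
rdB
  n 87 mean [ 609.69  -296.524   49.129] box [ 609.547 -298.511] [42.012 14.734] yaw -1.305 pca -1.304 disc (array([ 610.879, -297.799]), array([63.749, 63.729]), np.float64(1.348))
  n 58 mean [ 610.391 -302.224   49.897] box [ 610.915 -302.694] [37.55  15.511] yaw -1.335 pca -1.309 disc (array([ 610.287, -302.937]), array([64.809, 63.806]), np.float64(-0.451))
shift [-4.856 -0.008  0.069] = 5 rows of [-0.971 -0.002  0.014] | turn [ 0.001 -0.    -0.337] rad= 2 rows of [ 0.0001 -0.     -0.0268]
```

>>> play_rows([
  [-0.81,0,0,0,0,0],
  [-0.81,0,0,0,0,0],
  [-0.81,0,0,0,0,0],
  [-0.81,0,0,0,0,0],
  [-0.81,0,0,0,0,0],
  [-0.81,0,0,0,0,0],
  [0,0,0,0,0,-0.0268],
  [0,0,0,0,0,-0.0268],
  [0,0,0,0,0,0],
])

```text
clock: 32.8
tcp_pos: [608.6, -300.4, 186.8]
tool_rot: [-0.001, 0.614, 0.789, -0.0]
wrist_force: [-0.7, -0.3, 0.9]
finger_gap: 38.8
grasp_force: 0.0
```

>>> play_rows([
  [0,0,0.9,0,0,0],
  [0,0,0.9,0,0,0],
  [0,0,0,0,0,0],
  [0,0,0,0,0,0],
])

```text
clock: 33.3
tcp_pos: [609.9, -300.6, 99.2]
tool_rot: [0.0, 0.614, 0.789, -0.0]
wrist_force: [1.0, -0.6, 0.6]
finger_gap: 38.3
grasp_force: 0.0
```

Run:
```python
from p import *
show(); T=go([609,-300,27.4],1.82)
```

```text
t 33.3 tcp [ 609.9 -300.6   99.2] psi 1.818 z [ 0. -0. -1.] j [ 0.31  0.7   0.1   1.81 -0.1   0.64  0.72] F [ 1.  -0.6  0.6] gap 38.3
shift [ 0.017 -0.016  1.435] = 2 rows of [ 0.008 -0.008  0.718] | turn [ 0.     0.    -0.002] rad= 1 rows of [ 0.0001  0.0001 -0.0003]
```

>>> play_rows([
  [0.017,-0.016,0.7,0,0,0],
  [0,0,0.5,0,0,0],
  [0,0,0.23,0,0,0],
  [0,0,0,0,0,0],
  [0,0,0,0,0,0],
])

```text
clock: 33.92
tcp_pos: [609.3, -300.2, 28.3]
tool_rot: [0.001, 0.614, 0.789, 0.0]
wrist_force: [1.0, -0.2, -0.4]
finger_gap: 38.6
grasp_force: 0.0
```

>>> play_rows([
  [0,0,0,0,0,0],
  [0,0,0,0,0,0],
  [0,0,0,0,0,0],
  [0,0,0,0,0,0],
], hand=1)

```text
clock: 34.42
tcp_pos: [609.1, -300.1, 27.9]
tool_rot: [0.001, 0.614, 0.789, 0.0]
wrist_force: [-1.1, 1.1, 6.0]
finger_gap: 13.0
grasp_force: 59.7
```

>>> play_rows([
  [0,0,-0.92,0,0,0],
  [0,0,-0.92,0,0,0],
  [0,0,-0.96,0,0,0],
  [0,0,0,0,0,0],
  [0,0,0,0,0,0],
])

```text
clock: 35.05
tcp_pos: [607.9, -299.4, 166.4]
tool_rot: [-0.0, 0.614, 0.79, -0.0]
wrist_force: [-0.1, -0.4, -2.6]
finger_gap: 12.9
grasp_force: 58.9
```

```bash
python3 w.py 622.8 -142 167 1.484
```

```text
t 35.0 tcp [ 607.9 -299.4  166.4] psi 1.820 z [-0.001  0.    -1.   ] j [ 0.3   0.61  0.11  1.78 -0.09  0.76  0.71] F [-0.1 -0.4 -2.6] gap 12.9
282 (array([ 610.719, -292.453]), (66.63006591796875, 55.88430404663086), np.float64(-0.4566110862770447))
0 0
shift [ 2.973  1.071 -0.032] = 4 rows of [ 0.743  0.268 -0.008] | turn [-0.002 -0.001  0.336] rad= 2 rows of [-0.    -0.     0.027]
```

>>> play_rows([
  [0.743,0.268,0,0,0,0],
  [0.743,0.268,0,0,0,0],
  [0.743,0.268,0,0,0,0],
  [0.743,0.268,0,0,0,0],
  [0,0,0,0,0,0.0268],
  [0,0,0,0,0,0.0268],
  [0,0,0,0,0,0],
  [0,0,0,0,0,0],
])

```text
clock: 36.15
tcp_pos: [623.4, -142.5, 166.0]
tool_rot: [-0.0, 0.736, 0.677, -0.001]
wrist_force: [0.3, 0.3, -1.5]
finger_gap: 13.0
grasp_force: 58.8
```

```bash
python3 w.py 622.8 -142 85 1.484
```

```text
t 36.1 tcp [ 623.4 -142.5  166. ] psi 1.487 z [-0.001 -0.    -1.   ] j [-0.01  0.58  0.22  1.87 -0.18  0.71  0.23] F [ 0.3  0.3 -1.5] gap 13.0
279 (array([ 626.362, -135.425]), (65.76126861572266, 50.52561950683594), np.float64(-0.38436924644117454))
6 (array([ 607.346, -173.878]), (11.463791847229004, 2.743140935897827), np.float64(-0.3346795873483117))
shift [ 0.013 -0.015  1.628] = 2 rows of [ 0.006 -0.008  0.814] | turn [-0.001 -0.     0.001] rad= 1 rows of [-0. -0.  0.]
```

>>> play_rows([
  [0.01,-0.005,0.55,0,0,0],
  [0,0,0.55,0,0,0],
  [0,0,0.5,0,0,0],
  [0,0,0,0,0,0],
  [0,0,0.1,0,0,0],
  [0,0,0.06,0,0,0],
  [0,0,0,0,0,0],
])

```text
clock: 37.12
tcp_pos: [623.8, -142.0, 79.3]
tool_rot: [0.0, 0.737, 0.676, 0.0]
wrist_force: [1.1, 0.7, -2.0]
finger_gap: 12.7
grasp_force: 58.7
```

>>> play_rows([
  [0,0,0.06,0,0,0],
  [0,0,0.06,0,0,0],
  [0,0,0,0,0,0],
])

```text
clock: 37.5
tcp_pos: [623.4, -142.0, 72.5]
tool_rot: [-0.0, 0.737, 0.676, -0.0]
wrist_force: [1.1, -0.1, -2.0]
finger_gap: 12.6
grasp_force: 58.7
```

>>> play_rows([
  [0,0,0.06,0,0,0],
  [0,0,0.03,0,0,0],
  [0,0,0,0,0,0],
  [0,0,0,0,0,0],
])

```text
clock: 38.0
tcp_pos: [623.6, -142.1, 68.3]
tool_rot: [0.0, 0.737, 0.675, 0.0]
wrist_force: [-0.3, -0.2, -1.1]
finger_gap: 13.3
grasp_force: 58.8
```

>>> play_rows([
  [0,0,0,0,0,0],
  [0,0,0,0,0,0],
  [0,0,0,0,0,0],
  [0,0,-0.9,0,0,0],
  [0,0,-0.9,0,0,0],
  [0,0,-0.9,0,0,0],
  [0,0,-0.94,0,0,0],
  [0,0,0,0,0,0],
  [0,0,0,0,0,0],
], hand=0.55)

```text
clock: 39.12
tcp_pos: [623.2, -141.8, 250.0]
tool_rot: [-0.0, 0.737, 0.676, 0.0]
wrist_force: [-0.0, -0.1, 0.3]
finger_gap: 38.5
grasp_force: 0.0
```

```bash
cat >> n.py <<'E'
# lid plane points in neutraliser frame
a=-.087; ax=np.array([np.cos(a),np.sin(a)]); ay=np.array([-ax[1],ax[0]]); N=np.array([633.6,-16.7])
for c,P in zip(cs,Ps):
    d=P[...,:2]-N; u=d@ax; v=d@ay; z=P[...,2]; m=(c["depth"]>0)&(u>45)&(u<150)&(abs(v)<170)&(abs(v)>45)&(z>120)&(z<230)
    print("lid",m.sum(), "angle",np.median(np.arctan2(z[m]-105,u[m]-57.5)) if m.any() else 0,"top z",z[m].max() if m.any() else 0)
save(cs[0],"s5.png")
E
python3 n.py 755 -118 250 1.484
```

```text
t 39.1 tcp [ 623.2 -141.8  250. ] psi 1.483 z [-0.  0. -1.] j [-0.04  0.48  0.26  1.8  -0.16  0.88  0.2 ] F [-0.  -0.1  0.3] gap 38.5
w sq+
  n 122 mean [647.253 108.625  90.184] box [646.141 107.784] [40.122 14.322] yaw 1.507 pca 1.471 disc None
  n 58 mean [646.292 103.699  90.839] box [647.176 104.372] [37.93 15.89] yaw 1.443 pca 1.463 disc None
w rd+
  n 120 mean [638.798  27.394  90.159] box [638.186  26.103] [40.334 14.775] yaw 1.484 pca 1.472 disc None
  n 65 mean [637.881  21.771  90.638] box [639.061  22.204] [38.01  16.776] yaw 1.495 pca 1.513 disc None
w sq-
  n 100 mean [632.441 -55.556  90.406] box [631.766 -57.103] [40.597 13.553] yaw 1.501 pca 1.491 disc None
  few 0
w rd-
  n 96 mean [ 625.117 -141.298   90.172] box [ 624.62  -142.138] [39.611 13.764] yaw 1.520 pca 1.498 disc None
  few 0
sqA
  few 0
  few 0
rdB
  few 0
  few 0
shift [ 0.704  2.591 -0.024] = 3 rows of [ 0.235  0.864 -0.008] | turn [-0.002 -0.    -0.001] rad= 1 rows of [-0.0003 -0.     -0.0001]
lid 1075 angle 1.1871080369421867 top z 214.70749697231517
lid 1034 angle 1.1821766232251445 top z 217.5586302839667
```

View pics/s5.png

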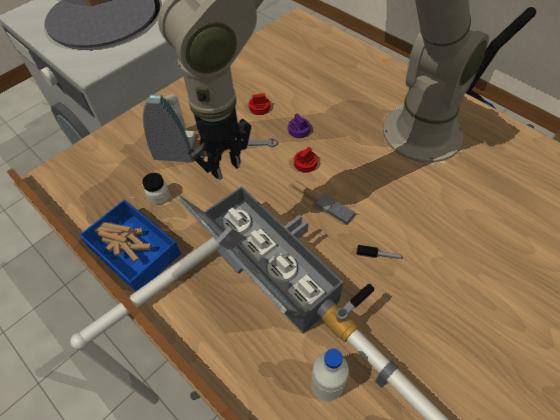

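All four cartridges sit in their wells: tabs at about (237,220), (260,242), (283,265) and (308,290), with tops near 90 mm. The lid leans back, the pin is still at (375,252), and the valve is across the pipe.

Next is the lid, from behind and to the right of its handle.

>>> play_rows([
  [0.235,0.864,0,0,0,0],
  [0.235,0.864,0,0,0,0],
  [0.235,0.864,0,0,0,0],
  [0,0,0,0,0,0],
  [0,0,0.4,0,0,0],
  [0,0,0.4,0,0,0],
  [0,0,0.4,0,0,0],
  [0,0,0,0,0,0],
  [0,0,0,0,0,0],
], hand=1)

```text
clock: 40.35
tcp_pos: [755.9, -118.5, 190.7]
tool_rot: [0.0, 0.737, 0.675, 0.0]
wrist_force: [0.7, 0.4, 0.2]
finger_gap: 0.1
grasp_force: 0.0
```

>>> play_rows([
  [0,-0.15,0,0,0,0],
  [0,-0.15,0,0,0,0],
  [0,-0.15,0,0,0,0],
  [0,-0.15,0,0,0,0],
  [0,-0.15,0,0,0,0],
  [0,-0.15,0,0,0,0],
  [0,-0.15,0,0,0,0],
  [0,-0.15,0,0,0,0],
  [0,0,0,0,0,0],
])

```text
clock: 41.48
tcp_pos: [695.1, -113.0, 190.2]
tool_rot: [-0.0, 0.737, 0.675, -0.0]
wrist_force: [0.3, 0.2, 0.6]
finger_gap: -0.0
grasp_force: 0.0
```

```bash
python3 n.py | tail -2; python3 p.py; python3 -c "
from p import *; show()"
```

```text
lid 1764 angle 1.5742009951893223 top z 229.6068118974768
lid 611 angle 1.650540650744346 top z 226.6445255353787
t 41.6 tcp [ 695.8 -112.9  190.2] psi 1.483 z [-0.  0. -1.] j [-0.07  0.63  0.24  1.7  -0.19  0.84  0.16] F [ 0.3 -0.5 -0.2] gap 0.3
```

>>> play_rows([
  [0,-0.15,0,0,0,0],
  [0,-0.15,0,0,0,0],
  [0,-0.15,0,0,0,0],
  [0,-0.15,0,0,0,0],
  [0,-0.15,0,0,0,0],
  [0,0,0,0,0,0],
  [0,0,0,0,0,0],
])

```text
clock: 42.45
tcp_pos: [658.8, -109.7, 190.4]
tool_rot: [0.0, 0.737, 0.675, 0.0]
wrist_force: [0.0, 0.0, 0.1]
finger_gap: 0.1
grasp_force: 0.0
```

>>> play_rows([
  [0,0,-0.5,0,0,0],
  [0,0,-0.5,0,0,0],
  [0,0,0,0,0,0],
  [0,0,0,0,0,0],
  [0,0,0,0,0,0],
  [0,0,0,0,0,0],
  [0,0,0,0,0,0],
  [0,0,0,0,0,0],
])

```text
clock: 43.45
tcp_pos: [658.6, -109.7, 240.2]
tool_rot: [-0.0, 0.737, 0.675, -0.0]
wrist_force: [0.2, -0.3, 0.0]
finger_gap: -0.3
grasp_force: 0.0
```

```bash
cat > pin.py <<'E'
from m import *; from p import *
np.set_printoptions(precision=2,suppress=True); show(); cs,Ps=obs(); save(cs[0],"s6.png"); save(cs[1],"t6.png")
a=-.087; ax=np.array([np.cos(a),np.sin(a)]); ay=np.array([-ax[1],ax[0]]); N=np.array([633.6,-16.7])
for n,c,P in zip("st",cs,Ps):
    d=P[...,:2]-N; u=d@ax; v=d@ay; z=P[...,2]; m=(c["depth"]>0)&(abs(u)<50)&(abs(v)<165)&(abs(v)>45)&(z>60)&(z<240)
    k=np.polyfit(u[m],z[m],1) if m.sum()>9 else 0; print(n,"lid pts",m.sum(),"z med",np.median(z[m]),"slope",k)
    m=(c["depth"]>0)&(u>-115)&(u<-60)&(abs(v)<30)&(z>75)&(z<125)
    for lo,hi in((-30,-6),(-6,6),(6,30)):
        q=m&(v>lo)&(v<hi); print("   hasp",lo,hi,q.sum(),(u[q].mean(),v[q].mean(),z[q].max(),np.percentile(u[q],[5,95]),np.percentile(v[q],[5,95])) if q.sum()>3 else "")
    im=c["image"].astype(int); dark=(im.max(2)<75)&(P[...,2]>8)&(P[...,2]<32)&(np.hypot(P[...,0]-450,P[...,1]-135)<60)
    p=P[dark]; print("   grip",len(p), len(p)>5 and (p.mean(0),box(p)))
    m=(c["depth"]>0)&(np.hypot(P[...,0]-410,P[...,1]-190)<45)&(P[...,2]>8)&(P[...,2]<22); p=P[m]; print("   shank",len(p),len(p)>5 and box(p))
    for nm in("locking_pin","pin_tip","hasp"): print("   ",nm,[(round(r["p"],2),np.round(r["point"],1),at_z(c,r["point"],88 if nm=="hasp" else 10)) for r in finder.landmark_of(c,nm)[:2]])
E
python3 pin.py; python3 -c "
import cv2
a=cv2.imread('pics/s6.png')[170:350,200:440]; cv2.imwrite('pics/c6.png',cv2.resize(a,None,fx=3,fy=3,interpolation=cv2.INTER_CUBIC))"
```

```text
t 43.5 tcp [ 658.6 -109.7  240.2] psi 1.483 z [-0. -0. -1.] j [-0.09  0.53  0.26  1.74 -0.17  0.89  0.15] F [ 0.2 -0.3  0. ] gap -0.3
s lid pts 4206 z med 110.36663533120903 slope [  0.   110.42]
   hasp -30 -6 55 (np.float64(-82.76659013151925), np.float64(-9.829914263993308), np.float64(108.69474710370429), array([-103.16,  -62.48]), array([-13.43,  -6.37]))
   hasp -6 6 82 (np.float64(-83.09018014395517), np.float64(0.5606685513596908), np.float64(109.44837478939361), array([-103.47,  -63.46]), array([-5.33,  5.82]))
   hasp 6 30 154 (np.float64(-83.98489518624247), np.float64(13.504493148785972), np.float64(108.90608224801248), array([-103.26,  -64.62]), array([ 6.42, 17.36]))
   grip 185 (array([448.84, 133.88,  17.55]), (array([447.67, 133.18]), (49.61288833618164, 21.9146671295166), np.float64(-0.9940345308310272)))
   shank 96 (array([418.56, 178.16]), (59.75542449951172, 12.299812316894531), np.float64(-1.0093676808071583))
    locking_pin [(0.79, array([365. , 253.3]), array([454.93, 133.53,  10.  ]))]
    pin_tip [(0.83, array([403.6, 257.6]), array([400.4 , 210.24,  10.  ]))]
    hasp [(0.97, array([302.8, 225.8]), array([536.79,  -0.04,  88.  ]))]
t lid pts 1772 z med 110.62876434348547 slope [ -0.   110.58]
   hasp -30 -6 0 
   hasp -6 6 0 
   hasp 6 30 0 
   grip 0 False
   shank 1 False
    locking_pin []
    pin_tip [(0.17, array([185.1, 174.9]), array([622.89, 229.3 ,  10.  ]))]
    hasp [(0.4, array([188.8, 176.4]), array([598.84, 203.01,  88.  ]))]
```

View pics/c6.png

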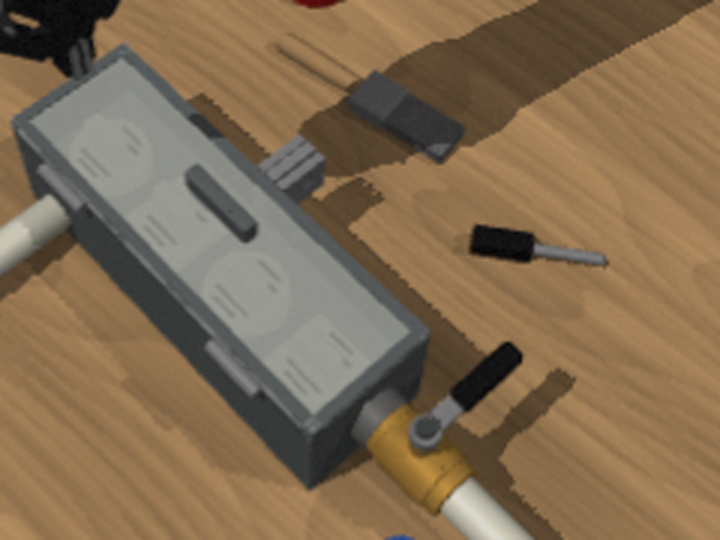

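The lid is flat shut (slope 0, top at 110 mm) with its tongue between the cheeks at (295,165) in the crop. The pin is clear, grip at (502,243) and tip at (605,260). The lever is across the pipe.

Next is the pin.

Run:
```python
from p import *
np.set_printoptions(precision=4,suppress=True); T=go([447,130.5,200],2.14)
```

```text
shift [ 4.416 -4.637  0.806] = 7 rows of [ 0.631 -0.662  0.115] | turn [ 0.     0.    -0.657] rad= 4 rows of [ 0.      0.     -0.0261]
```

>>> play_rows([
  [0.631,-0.662,0.115,0,0,0],
  [0.631,-0.662,0.115,0,0,0],
  [0.631,-0.662,0.115,0,0,0],
  [0.631,-0.662,0.115,0,0,0],
  [0.631,-0.662,0.115,0,0,0],
  [0.631,-0.662,0.115,0,0,0],
  [0.631,-0.662,0.115,0,0,0],
], hand=0.5)

```text
clock: 44.72
tcp_pos: [446.3, 131.6, 200.1]
tool_rot: [0.0, 0.737, 0.675, 0.0]
wrist_force: [0.5, -0.2, 0.1]
finger_gap: 43.1
grasp_force: 0.0
```

>>> play_rows([
  [0,0,0,0,0,-0.0261],
  [0,0,0,0,0,-0.0261],
  [0,0,0,0,0,-0.0261],
  [0,0,0,0,0,-0.0261],
  [0,0,0.9,0,0,0],
  [0,0,0.9,0,0,0],
  [0,0,0.5,0,0,0],
  [0,0,0,0,0,0],
  [0,0,0,0,0,0],
])

```text
clock: 45.85
tcp_pos: [447.6, 130.6, 85.8]
tool_rot: [0.0, 0.481, 0.877, 0.0]
wrist_force: [-0.4, -0.4, 0.1]
finger_gap: 42.8
grasp_force: 0.0
```

```bash
python3 pin.py | grep -A4 "^t \|grip\|shank" | head -8; python3 -c "
from p import *
np.set_printoptions(precision=4,suppress=True); go([447,130.5,4],2.145)"
```

```text
t 45.9 tcp [447.6 130.6  85.8] psi 2.139 z [ 0.  0. -1.] j [-0.42  0.55  0.03  2.31 -0.05  0.29  0.21] F [-0.4 -0.4  0.1] gap 42.8
s lid pts 4181 z med 110.30354161981262 slope [  0.   110.33]
   hasp -30 -6 56 (np.float64(-82.91714437791016), np.float64(-9.864232706439335), np.float64(109.31775760006143), array([-101.68,  -62.5 ]), array([-13.82,  -6.26]))
   hasp -6 6 85 (np.float64(-82.73002314805032), np.float64(0.801258865187857), np.float64(112.07907142280911), array([-103.73,  -62.61]), array([-5.73,  5.63]))
   hasp 6 30 151 (np.float64(-84.49012540813371), np.float64(13.729058341295245), np.float64(112.16438568994687), array([-102.97,  -65.11]), array([ 6.48, 17.29]))
   grip 229 (array([443.68, 141.25,  16.67]), (array([437.75, 147.27]), (84.74707794189453, 21.43891143798828), np.float64(-0.9368806304139183)))
   shank 97 (array([417.83, 178.03]), (60.28261947631836, 11.293912887573242), np.float64(-1.0202102085531979))
    locking_pin [(0.74, array([365. , 253.6]), array([455.59, 134.04,  10.  ]))]
shift [ 0.001 -0.008  1.63 ] = 2 rows of [ 0.001 -0.004  0.815] | turn [ 0.001  0.    -0.006] rad= 1 rows of [ 0.0001  0.     -0.0009]
```

>>> play_rows([
  [0,0,0.7,0,0,0],
  [0,0,0.5,0,0,0],
  [0,0,0.3,0,0,0],
  [0,0,0.12,0,0,0],
  [0,0,0,0,0,0],
  [0,0,0,0,0,0],
])

```text
clock: 47.0
tcp_pos: [449.2, 131.1, 6.9]
tool_rot: [-0.002, 0.481, 0.877, -0.002]
wrist_force: [0.2, -0.3, 0.0]
finger_gap: 42.6
grasp_force: 0.0
```

>>> play_rows([
  [0,0,0,0,0,0],
  [0,0,0,0,0,0],
  [0,0,0,0,0,0],
  [0,0,0,0,0,0],
], hand=1)

```text
clock: 47.5
tcp_pos: [449.2, 131.2, 7.2]
tool_rot: [-0.001, 0.48, 0.877, -0.001]
wrist_force: [-1.0, -0.2, 6.6]
finger_gap: 18.3
grasp_force: 58.8
```

>>> play_rows([
  [0,0,-0.6,0,0,0],
  [0,0,-0.9,0,0,0],
  [0,0,-0.9,0,0,0],
  [0,0,-0.6,0,0,0],
  [0,0,0,0,0,0],
  [0,0,0,0,0,0],
])

```text
clock: 48.25
tcp_pos: [449.5, 131.2, 156.3]
tool_rot: [-0.002, 0.48, 0.877, -0.002]
wrist_force: [0.6, -0.7, -1.0]
finger_gap: 18.3
grasp_force: 59.1
```

```bash
cat > held.py <<'E'
from m import *; from p import *
np.set_printoptions(precision=3,suppress=True); show(); cs,Ps=obs(); s,p0,R=pose()
for n,c,P in zip("st",cs,Ps):
    o=P-p0; q=o@R  # tool coords
    m=(c["depth"]>0)&(q[...,0]>32)&(q[...,0]<95)&(abs(q[...,1])<14)&(abs(q[...,2])<25); p=q[m]
    if len(p)<8: print(n,len(p)); continue
    k=np.polyfit(p[:,0],p[:,1],1); k2=np.polyfit(p[:,0],p[:,2],1); w=P[m]
    print(n,len(p),"tool mean",p.mean(0),"tip x",np.percentile(p[:,0],98),"yaw",k[0],"pitch",k2[0],"y range",np.percentile(p[:,1]-np.polyval(k,p[:,0]),[3,97]),"world",w.mean(0))
save(cs[0],"s7.png"); save(cs[1],"t7.png")
if len(sys.argv)>1: go([float(v) for v in sys.argv[1:4]],float(sys.argv[4]))
E
python3 held.py 536.5 -95 141 1.484
```

```text
t 48.2 tcp [449.5 131.2 156.3] psi 2.139 z [-0.005 -0.001 -1.   ] j [-0.31  0.42 -0.13  2.24  0.11  0.49  0.05] F [ 0.6 -0.7 -1. ] gap 18.3
s 113 tool mean [58.971  3.043 -6.037] tip x 84.73681684970367 yaw -0.004783367118048845 pitch 0.011950284013556583 y range [-5.865  3.736] world [420.042 182.521 161.754]
t 0
shift [-4.753 -0.963  0.29 ] = 5 rows of [-0.951 -0.193  0.058] | turn [-0.007  0.     0.655] rad= 4 rows of [-0.     0.     0.026]
```

>>> play_rows([
  [-0.888,-0.236,0,0,0,0],
  [-0.888,-0.236,0,0,0,0],
  [-0.888,-0.236,0,0,0,0],
  [-0.888,-0.236,0,0,0,0],
  [-0.888,-0.236,0,0,0,0],
  [-0.888,-0.236,0,0,0,0],
  [0,0,0,0,0,0.026],
  [0,0,0,0,0,0.026],
  [0,0,0,0,0,0.026],
  [0,0,0,0,0,0.026],
])

```text
clock: 49.6
tcp_pos: [533.0, -131.2, 155.1]
tool_rot: [-0.002, 0.738, 0.674, -0.003]
wrist_force: [-0.3, 0.7, -0.2]
finger_gap: 18.2
grasp_force: 59.1
```

>>> play_rows([
  [0,0,0.7,0,0,0],
  [0,0,0.6,0,0,0],
  [0,0,0,0,0,0],
  [0,0,0,0,0,0],
  [0,0,0,0,0,0],
])

```text
clock: 50.22
tcp_pos: [533.8, -131.5, 92.5]
tool_rot: [-0.001, 0.737, 0.676, -0.002]
wrist_force: [0.9, 0.6, 0.1]
finger_gap: 18.3
grasp_force: 59.1
```

```bash
python3 held.py 533.2 -131.5 85.2 1.484; python3 pin.py | grep hasp; python3 -c "
import cv2
a=cv2.imread('pics/s7.png')[170:290,220:380]; b=cv2.imread('pics/t7.png')[150:240,220:340]
cv2.imwrite('pics/c7.png',cv2.hconcat([cv2.resize(a,(400,300),interpolation=cv2.INTER_CUBIC),cv2.resize(b,(400,300),interpolation=cv2.INTER_CUBIC)]))"
```

```text
t 50.2 tcp [ 533.8 -131.5   92.5] psi 1.486 z [-0.003 -0.002 -1.   ] j [ 0.11  0.59  0.03  2.12 -0.04  0.44  0.09] F [0.9 0.6 0.1] gap 18.3
s 87 tool mean [60.568  1.473 -5.257] tip x 85.53710545336249 yaw -0.0020769411508761233 pitch 0.007716604709467953 y range [-4.826  4.083] world [540.386 -71.29   97.661]
t 0
shift [-0.    -0.011  0.146] = 1 rows of [-0.    -0.011  0.146] | turn [-0.003  0.002  0.002] rad= 1 rows of [-0.001  0.     0.   ]
   hasp -30 -6 57 (np.float64(-81.95228176165854), np.float64(-9.95413384923451), np.float64(108.5086383567268), array([-102.21,  -62.98]), array([-13.87,  -6.41]))
   hasp -6 6 82 (np.float64(-82.86802392582575), np.float64(0.928869829264749), np.float64(110.15773976929015), array([-103.07,  -63.03]), array([-5.43,  5.65]))
   hasp 6 30 153 (np.float64(-84.96521481040047), np.float64(13.735630354839474), np.float64(109.63692627003498), array([-103.4 ,  -65.42]), array([ 6.63, 17.13]))
    hasp [(0.7, array([299.7, 223.7]), array([537.41,  -9.37,  88.  ]))]
   hasp -30 -6 0 
   hasp -6 6 0 
   hasp 6 30 0 
    hasp [(0.59, array([259.5, 194.3]), array([540.98, -13.16,  88.  ]))]
```

View pics/c7.png

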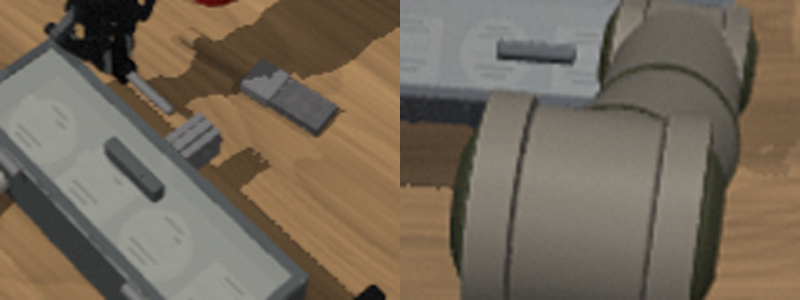

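The scene crop shows the shank at (150,93) pointing at the cheeks at (195,140), in line with the hole. The top view is hidden by the arm. I lower it and insert slowly.

>>> play_rows([
  [0,-0.011,0.14,0,0,0],
  [0,0,0,0,0,0],
  [0.15,0,0,0,0,0],
  [0.15,0,0,0,0,0],
  [0.1,0,0,0,0,0],
  [0.1,0,0,0,0,0],
  [0.1,0,0,0,0,0],
  [0,0,0,0,0,0],
  [0,0,0,0,0,0],
])

```text
clock: 51.85
tcp_pos: [535.2, -101.6, 84.6]
tool_rot: [-0.001, 0.737, 0.676, -0.002]
wrist_force: [0.7, -0.1, 0.1]
finger_gap: 18.1
grasp_force: 59.1
```

>>> play_rows([
  [0.1,0,0,0,0,0],
  [0.1,0,0,0,0,0],
  [0,0,0,0,0,0],
  [0,0,0,0,0,0],
])

```text
clock: 52.35
tcp_pos: [536.1, -91.4, 84.5]
tool_rot: [-0.001, 0.736, 0.676, -0.002]
wrist_force: [0.3, 0.5, -0.9]
finger_gap: 18.5
grasp_force: 59.1
```

>>> play_rows([
  [0.1,0,0,0,0,0],
  [0.1,0,0,0,0,0],
  [0.1,0,0,0,0,0],
  [0.1,0,0,0,0,0],
  [0,0,0,0,0,0],
  [0,0,0,0,0,0],
])

```text
clock: 53.1
tcp_pos: [537.8, -71.7, 84.5]
tool_rot: [-0.001, 0.737, 0.676, -0.002]
wrist_force: [-0.6, -0.5, -1.7]
finger_gap: 18.4
grasp_force: 59.1
```

>>> play_rows([
  [0.1,0,0,0,0,0],
  [0.1,0,0,0,0,0],
  [0.1,0,0,0,0,0],
  [0.06,0,0,0,0,0],
  [0,0,0,0,0,0],
  [0,0,0,0,0,0],
])

```text
clock: 53.85
tcp_pos: [539.3, -53.8, 84.5]
tool_rot: [-0.001, 0.737, 0.676, -0.002]
wrist_force: [-0.0, -0.7, -0.9]
finger_gap: 18.5
grasp_force: 59.1
```

```bash
python3 - <<'E'
from m import *; from p import *
np.set_printoptions(precision=2,suppress=True); show(); cs,Ps=obs(); c,P=cs[0],Ps[0]; save(c,"s8.png")
a=-.087; ax=np.array([np.cos(a),np.sin(a)]); ay=np.array([-ax[1],ax[0]]); N=np.array([633.6,-16.7])
d=P[...,:2]-N; u=d@ax; v=d@ay; z=P[...,2]
m=(c["depth"]>0)&(abs(u+89)<9)&(v>20)&(v<70)&(z>75)&(z<100); print("tip pts",m.sum(),m.any() and (v[m].max(),u[m].mean(),z[m].mean()))
for nm in("pin_tip","hasp"): print(nm,[(round(r["p"],2),np.round(r["point"],1),at_z(c,r["point"],88)) for r in finder.landmark_of(c,nm)[:2]])
E
python3 -c "
import cv2
a=cv2.imread('pics/s8.png')[170:290,220:380]
cv2.imwrite('pics/c8.png',cv2.resize(a,(800,600),interpolation=cv2.INTER_CUBIC))"
```

```text
t 53.9 tcp [539.3 -53.8  84.5] psi 1.486 z [-0.01 -0.   -1.  ] j [-0.04  0.6   0.05  2.14 -0.07  0.41 -0.02] F [-0.  -0.7 -0.9] gap 18.5
tip pts 39 (np.float64(41.91186723229215), np.float64(-89.8826906208154), np.float64(89.83707013760265))
pin_tip [(0.7, array([311.3, 240. ]), array([552.2 ,  40.45,  88.  ]))]
hasp [(0.97, array([301.7, 226.9]), array([540.81,   0.13,  88.  ]))]
```

View pics/c8.png

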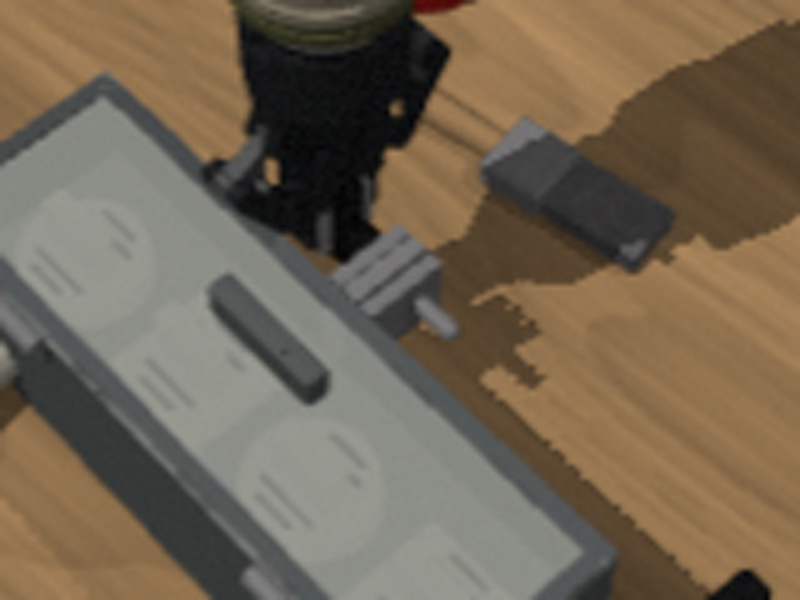

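The pin is through both cheeks, with the tip showing at (445,330) in the crop, about 40 mm past the middle. I press the last few millimetres home.

>>> play_rows([
  [0.04,0,0,0,0,0],
  [0.04,0,0,0,0,0],
  [0,0,0,0,0,0],
])

```text
clock: 54.42
tcp_pos: [539.7, -49.5, 84.4]
tool_rot: [-0.001, 0.736, 0.676, -0.002]
wrist_force: [1.3, 0.2, -0.7]
finger_gap: 18.3
grasp_force: 59.1
```

>>> play_rows([
  [0.02,0,0,0,0,0],
  [0,0,0,0,0,0],
  [0,0,0,0,0,0],
])

```text
clock: 54.8
tcp_pos: [539.7, -49.3, 84.4]
tool_rot: [-0.001, 0.737, 0.676, -0.002]
wrist_force: [-0.8, -5.4, 0.2]
finger_gap: 18.0
grasp_force: 59.1
```

>>> play_rows([
  [0,0,0,0,0,0],
  [0,0,0,0,0,0],
  [0,0,0,0,0,0],
], hand=0.71)

```text
clock: 55.18
tcp_pos: [539.9, -48.2, 84.5]
tool_rot: [-0.001, 0.736, 0.677, -0.002]
wrist_force: [-0.3, -0.7, -0.0]
finger_gap: 24.6
grasp_force: 0.0
```

>>> play_rows([
  [0,0,-0.2,0,0,0],
  [0,0,-0.3,0,0,0],
  [0,0,-0.8,0,0,0],
  [0,0,-0.8,0,0,0],
  [0,0,-0.8,0,0,0],
  [0,0,0,0,0,0],
  [0,0,0,0,0,0],
])

```text
clock: 56.05
tcp_pos: [540.2, -48.4, 230.0]
tool_rot: [-0.001, 0.736, 0.676, -0.002]
wrist_force: [0.1, -0.0, -0.5]
finger_gap: 24.5
grasp_force: 0.0
```

```bash
cat > q.py <<'E'
from m import *; from p import *
np.set_printoptions(precision=3,suppress=True); show(); cs,Ps=obs(); c,P=cs[0],Ps[0]; save(c,"s9.png")
a=-.087; ax=np.array([np.cos(a),np.sin(a)]); ay=np.array([-ax[1],ax[0]]); N=np.array([633.6,-16.7])
d=P[...,:2]-N; u=d@ax; v=d@ay; z=P[...,2]
m=(c["depth"]>0)&(abs(u+89)<9)&(v>20)&(v<70)&(z>75)&(z<100); print("tip pts",m.sum(),m.any() and (v[m].max(),u[m].mean(),z[m].mean()))
m=(c["depth"]>0)&(abs(u)<50)&(abs(v)<165)&(abs(v)>45)&(z>60)&(z<240); print("lid",np.median(z[m]),np.polyfit(u[m],z[m],1))
m=(c["depth"]>0)&(abs(u+89)<14)&(v<-17)&(v>-75)&(z>70)&(z<110); print("grip",m.sum(),m.any() and (v[m].min(),u[m].mean(),z[m].max()))
if len(sys.argv)>1: go([float(v) for v in sys.argv[1:4]],float(sys.argv[4]))
E
python3 q.py 590 205 200 3.055
```

```text
t 56.0 tcp [540.2 -48.4 230. ] psi 1.486 z [-0.004 -0.001 -1.   ] j [-0.08  0.38  0.09  2.02 -0.05  0.74 -0.05] F [ 0.1 -0.  -0.5] gap 24.5
tip pts 40 (np.float64(44.805502275986285), np.float64(-87.43379647010332), np.float64(95.5754546094569))
lid 110.35867209178073 [  0.004 110.383]
grip 155 (np.float64(-66.7636150188055), np.float64(-87.02727764000934), np.float64(96.93386676295852))
shift [5.135 0.573 0.565] = 6 rows of [0.856 0.096 0.094] | turn [-0.006 -0.003 -1.569] rad= 9 rows of [-0.    -0.    -0.028]
```

>>> play_rows([
  [0.883,0.102,0.1,0,0,0],
  [0.883,0.102,0.1,0,0,0],
  [0.883,0.102,0.1,0,0,0],
  [0.883,0.102,0.1,0,0,0],
  [0.883,0.102,0.1,0,0,0],
  [0.883,0.102,0.1,0,0,0],
  [0,0,0,0,0,0],
], hand=0.62)

```text
clock: 57.02
tcp_pos: [592.4, 217.2, 196.8]
tool_rot: [-0.002, 0.735, 0.678, -0.003]
wrist_force: [-0.3, -0.3, 0.4]
finger_gap: 32.6
grasp_force: 0.0
```

>>> play_rows([
  [0,0,0,0,0,-0.0277],
  [0,0,0,0,0,-0.0277],
  [0,0,0,0,0,-0.0277],
  [0,0,0,0,0,-0.0277],
  [0,0,0,0,0,-0.0277],
  [0,0,0,0,0,-0.0277],
  [0,0,0,0,0,-0.0277],
  [0,0,0,0,0,-0.0277],
  [0,0,0,0,0,-0.0277],
  [0,0,0,0,0,0],
])

```text
clock: 58.28
tcp_pos: [593.0, 211.4, 197.9]
tool_rot: [-0.003, 0.046, 0.999, -0.001]
wrist_force: [0.7, -0.7, -1.0]
finger_gap: 32.2
grasp_force: 0.0
```

```bash
python3 q.py 593 212 100 3.055; python3 lev.py|tail -2
```

```text
t 58.3 tcp [593.  211.4 197.9] psi 3.050 z [-0.006 -0.002 -1.   ] j [-0.18  0.55 -0.37  1.84  0.26  0.81  0.79] F [ 0.7 -0.7 -1. ] gap 32.2
tip pts 42 (np.float64(44.450855745276876), np.float64(-87.78683282006256), np.float64(94.71596631737346))
lid 110.27700678205323 [  0.002 110.326]
grip 155 (np.float64(-66.09492735912268), np.float64(-87.11871760090091), np.float64(96.62911552479906))
shift [-0.008  0.006  1.965] = 2 rows of [-0.004  0.003  0.983] | turn [-0.002 -0.006 -0.008] rad= 1 rows of [-0.    -0.001 -0.001]
259 [602.67 209.75 120.37] lever angle 1.6061481550389733 box (array([632.89, 180.21]), (157.3458709716797, 49.91634750366211), np.float64(-0.6692438598214245))
0 [nan nan nan] lever angle nan box (array([0., 0.]), (0.0, 0.0), np.float64(0.0))lev.py:5: RuntimeWarning: Mean of empty slice.
  p,im=near(P,c,S,105,108,128); k=(im.max(1)<70)&(np.hypot(*(p[:,:2]-S).T)>25); m=p[k].mean(0); d=m[:2]-S
  ret = um.true_divide(
```

>>> play_rows([
  [0,0,0.7,0,0,0],
  [0,0,0.7,0,0,0],
  [0,0,0.55,0,0,0],
  [0,0,0,0,0,0],
  [0,0,0,0,0,0],
])

```text
clock: 59.1
tcp_pos: [593.2, 213.1, 102.2]
tool_rot: [-0.002, 0.045, 0.999, -0.001]
wrist_force: [0.0, 1.2, 0.2]
finger_gap: 32.3
grasp_force: 0.0
```

>>> play_rows([
  [-0.018,0.208,0,0,0,0.0278],
  [-0.018,0.208,0,0,0,0.0278],
  [-0.018,0.208,0,0,0,0.0278],
  [-0.018,0.208,0,0,0,0.0278],
  [-0.018,0.208,0,0,0,0.0278],
  [-0.018,0.208,0,0,0,0.0278],
  [-0.018,0.208,0,0,0,0.0278],
  [-0.018,0.208,0,0,0,0.0278],
  [-0.018,0.208,0,0,0,0.0278],
  [0,0,0,0,0,0],
])

```text
clock: 60.35
tcp_pos: [658.6, 267.7, 102.4]
tool_rot: [-0.001, 0.738, 0.675, -0.001]
wrist_force: [-1.0, 0.7, -0.7]
finger_gap: 32.8
grasp_force: 0.0
```

>>> play_rows([
  [0,0.06,0,0,0,0],
  [0,0.06,0,0,0,0],
  [0,0,0,0,0,0],
  [0,0,0,0,0,0],
])

```text
clock: 60.85
tcp_pos: [663.8, 266.3, 100.9]
tool_rot: [-0.001, 0.738, 0.674, -0.002]
wrist_force: [-1.1, 0.1, 1.1]
finger_gap: 32.6
grasp_force: 0.4
```

>>> play_rows([
  [0,0.04,0,0,0,0],
  [0,0,0,0,0,0],
  [0,0,0,0,0,0],
])

```text
clock: 61.22
tcp_pos: [665.2, 266.3, 100.8]
tool_rot: [-0.001, 0.738, 0.674, -0.003]
wrist_force: [-3.8, 0.9, 2.6]
finger_gap: 32.0
grasp_force: 2.2
```

>>> play_rows([
  [0,-0.13,0,0,0,0],
  [0,0,-0.8,0,0,0],
  [0,0,-0.8,0,0,0],
  [0,0,-0.9,0,0,0],
  [0,-0.8,0,0,0,0],
  [0,-0.8,0,0,0,0],
  [0,-0.8,0,0,0,0],
  [0,0,0,0,0,0],
  [0,0,0,0,0,0],
])

```text
clock: 62.35
tcp_pos: [541.3, 278.0, 226.9]
tool_rot: [-0.001, 0.738, 0.674, -0.001]
wrist_force: [0.8, 0.0, 0.2]
finger_gap: 32.5
grasp_force: 0.0
```

```bash
python3 q.py; python3 lev.py 2>/dev/null; python3 -c "
import cv2
a=cv2.imread('pics/s9.png')[180:380,200:460]; cv2.imwrite('pics/c9.png',cv2.resize(a,(780,600),interpolation=cv2.INTER_CUBIC))"
```

```text
t 62.4 tcp [541.3 278.  226.9] psi 1.480 z [-0.003 -0.001 -1.   ] j [-0.68  0.47  0.16  1.89 -0.1   0.8  -0.56] F [0.8 0.  0.2] gap 32.5
tip pts 41 (np.float64(43.87846072867849), np.float64(-87.55768492202051), np.float64(94.5184983190205))
lid 110.32530542615544 [  0.002 110.36 ]
grip 154 (np.float64(-66.12633582913507), np.float64(-87.05587383354684), np.float64(96.83778568478766))
t 62.5 tcp [541.6 277.7 226.5] psi 1.479 z [-0. -0. -1.] j [-0.68  0.47  0.16  1.88 -0.1   0.8  -0.56] F [-0.5  0.1  0.1] gap 32.6
341 [657.98 258.   120.49] lever angle 0.010769008152234916 box (array([659.97, 226.9 ]), (142.6352996826172, 112.94134521484375), np.float64(1.4391695899177304))
104 [657.74 263.75 121.57] lever angle 0.022709184095700996 box (array([657.82, 263.86]), (57.78646469116211, 20.474166870117188), np.float64(1.5187552296175495))
```

View pics/c9.png

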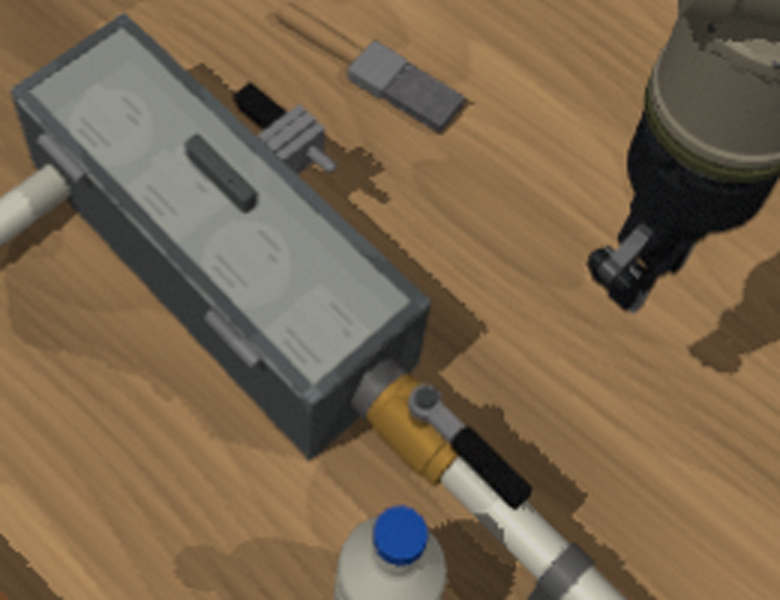

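The picture confirms the end state. The lever is in line with the pipe at (490,465), and the lid is shut. The pin is home, grip at (260,103) and tip at (322,160). The gripper touches nothing.

```bash
python3 -c "
from h import *
print(ticket.sign_off())"
```

```text
the job is handed in; nothing more can be done
None
```

The job is handed in; the hand-in gave no verdict. My last check showed all four cartridges in wells of their own shape, the lid shut, the pin home in the hasp, the valve open again, the arm touching nothing, and the bystanders never approached.

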